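# Load the curing rack with a spatula

### The arm

A 6-joint arm with a two-finger parallel gripper is mounted at the origin on the work surface. World frame = base frame: x ahead of the robot, y to its left, z up, the work surface at z = 0. Lengths are in m, angles in rad, forces in N, time in s.
With the tool pointing down it reaches from about 0.35 to 0.975 m from the base axis. Payload 4.9 kg.
Tool frame: the origin (TCP) lies between the finger pads; the fingertips stand 19 mm ahead of it and the grasp point (between the pads) is the TCP; z points along the fingers, y is the direction in which the jaws open and shut (so a half turn about z gives the same grasp; the last joint's range is limited). The gripper opens to 85 mm and grips with 20 to 120 N. Pads are 22 mm wide; open, the fingers measure 114 mm over their backs; the gripper's body (76 mm by 85 mm) begins 54 mm behind the grasp point. The pads swing forward as they close: fully open they stand 13 mm farther back than shut.
Start: joints at [-1.352, 0.053, 1.613, -0, 1.476, -0.119], TCP at [0.207, -0.59, 0.25] pointing down, gripper open.
Joint ranges: [-3.01, 3.01], [-1.01, 2.22], [0.06, 2.58], [-1.02, 4.17], [0.09, 2.62], [-3.14, 3.14]. Speed limits (rad/s): [2.57, 2.57, 3.14, 3.14, 3.14, 3.14].

### API

Orientations are given as a unit quaternion [w, x, y, z].
In Python, from plant import state, grab_frame, calibration, job_done gives the robot as it stands. The module is installed in compiled form; this text tells all that it offers.
- The arm moves only by the tool servo_tool, never from a script. Its argument "deltas" is a list that holds one entry, the list of rows, each a list of 5 numbers: the finger opening in mm, from 0 to 85.4, then the shift along the world's x, y, z in mm, then the turn about the world's z in units of 6 degrees (1.0 is 6 degrees). A call has 1 to 5 rows; each row is the pose to reach, as a shift and turn from the pose commanded when the call began; what a row does not reach only later rows make up. A row lasts 1/8 s, in which the tool goes at most 62.5 mm and 10.7 degrees, less where a joint would pass 70% of its speed; a pose out of reach is approached as far as the arm can. A call with a gripper value outside its range is refused whole. The fingers move at their own pace and stop on an object; the grip force is fixed at half the most. Time passes only in rows, so rows that repeat a pose let the fingers close. It gives the time, the measured TCP pose, the force and the opening at its end, in the units of the state.
- state(): the state, without advancing time (a new reading comes with each control period).
- grab_frame(name): name is "scene" or "top"; returns the picture (400x640x3 uint8, red, green, blue); there is no depth.
- calibration(name): a dict with "intrinsics" (3x3 intrinsics, pixels), "k1" (the pictures are not rectified: a ray, as slopes to the right and down, at radius r is drawn at 1 + k1 r^2 times it, then the intrinsics apply), "world_from_camera" (4x4, takes a point from camera to world coordinates). Camera axes: x right, y down, z forward; pixel columns grow to the right and rows downward; lengths in m; the calibration is good to about 2 mm. A picture is of the moment at which its call begins. calibration takes no time and is no camera call.
- job_done(): hands the job in, once; it reports no verdict.
The state is a dict: "time": time; "joint_pos": joint angles; "joint_vel": joint speeds; "joint_efforts": joint torques, N m; "tool_pos": TCP position; "tool_rot": TCP orientation; "contact_force": force on the tool from outside, world axes, zero at the start; "ft_torque": the same for the moment, N m; "gripper_width": opening from 0.0 (shut) to 1.0 (fully open).
Only numpy, scipy, OpenCV 4.12 (cv2) and the standard library are available. Lean on these libraries where they do the work, as an engineer would, in place of code of your own. Each camera call takes 0.05 s, during which the arm holds its last target.

### The job

The flat printed armour plates lying across the ribs of the orange mat are still tacky and must be cured. Pull the cabinet's rack right out to its stop, then slide the spatula under each plate and lay it flat across the rack's ribs, never touching a plate with the gripper. When every plate is loaded, push the rack fully home, leave the spatula standing level on its cork pad, and leave everything else undisturbed.

Things in the scene. Friction and masses are not known exactly. Their poses are not given: they have to be found in the camera images.
- cabinet: Low white curing cabinet, 310 deep, 144 wide, 105 mm high, with a grey 50 mm box on top; fixed. Origin: on the table under the middle of its front edge. x points into the cabinet, y along its front, z up. The front faces roughly the robot's right, so the rack is pulled out roughly along world -y.
- rack (a joint): Travel of the rack in m: 0 = home, 0.27 = out at its stop; slides along the cabinet's -x, friction 1.5 N, stays where left. Each of its 3 bays has two steel ribs along the cabinet's y, 100 mm long, 5 thick, 16 above the rack floor, inner faces 47 mm apart. Open on the robot's side (+y) down to the floor; a 14 mm stop along the far side, 56 mm from the middle line.
- rack_handle (a point): Middle of the rack's pull bar: 10 mm thick, 70 mm along the cabinet's y, level, 35 mm before the front panel (140 wide, top 20 mm above bar); pinch or hook it from above. Axes as the cabinet; moves with the rack. Behind it the rack has 3 bays centred at x = +103, +187, +271 mm, y = 0; a plate's underside lies there at z = -37 mm, on the rib tops.
- mat: Orange hard silicone mat, 110 (x) x 270 (y) x 4 mm, fixed. Origin: centre of its underside. Three pairs of ribs (bays) at y = -84, 0, +84 mm; each bay's two ribs run along x, 100 mm long, 5 thick, tops 20 mm above the table (16 above the mat), inner faces 47 mm apart. Both ends of a bay are open; -x faces the robot.
- plate0: Flat grey printed armour plate, 64 (x) x 72 (y) x 5 mm, about 35 g, two thin raised bars on top (1 mm, no matter for the job). Origin: centre of its underside, z up. It starts lying across the two ribs of one mat bay, so that there is a 16 mm gap below it between the ribs. May be absent.
- plate1: Flat grey printed armour plate, 64 (x) x 72 (y) x 5 mm, about 35 g, a raised disc on top (1 mm, no matter for the job). Origin: centre of its underside, z up. It starts lying across the two ribs of one mat bay, so that there is a 16 mm gap below it between the ribs. May be absent.
- plate2: Flat grey printed armour plate, 64 (x) x 72 (y) x 5 mm, about 35 g, a raised diamond on top (1 mm, no matter for the job). Origin: centre of its underside, z up. It starts lying across the two ribs of one mat bay, so that there is a 16 mm gap below it between the ribs. May be absent.
- spatula: Cranked spatula, 150 g. Origin under the grip, level with the blade's underside; x to the tip, z up. Blade 36 wide, 3 thick, x = 75 to 160 mm, underside z = 0. Neck slopes from x = 80 (blade) to 45 (handle). Wooden handle 18 wide (y), 24 high, x = -62 to 50, axis z = 60. Leg at x = -56 down to a foot 84 wide, 5 high, at z = 0: it stands level. Grip across y at x = 0, z = 60 mm.
- pad: Thin cork pad, 260 (x) x 110 (y) x 3 mm, fixed on the table: the spatula's place. Origin: centre of its underside, x along its length.
- mech_head: Small grey mech head, about 50 x 50 x 56 mm. A bystander, loose. Origin at its underside.
- jar: Empty glass jar, 70 mm wide, 90 mm high. A bystander, loose. Origin at its underside.
- probe: Stainless probe, 175 mm long and 8 mm thick, lying along its x. A bystander, loose. Origin at its underside.
- driver: Screwdriver, 160 mm long, lying. A bystander, loose. Origin at its underside.
- primer: Bottle, 48 mm wide, 110 mm high. A bystander, loose. Origin at its underside.
- tape: Roll of tape, 80 mm wide, 18 mm high, lying. A bystander, loose. Origin at its underside.
- paint_pot: Small pot, 40 mm wide, 40 mm high. A bystander, loose. Origin at its underside.
Mind the look-alikes: they are no part of the job. What is shaped like the plate1 but green or pink is not meant.

How it is judged:
On the way, in this order (a step that is already met when the one before it is completed fails the run):
1. the rack is pulled out to its stop (value of joint rack above 0.26 m), for 0.2 s.
2. every plate lies flat on the rack's ribs, off the spatula, with the rack still out (x of plate0 in the frame of rack_handle between 0.082 and 0.292 m and y of plate0 in the frame of rack_handle between -0.022 and 0.022 m and z of plate0 in the frame of rack_handle between -0.04 and -0.034 m and angle between each of plate0, plate1, plate2's own z axis and vertical below 0.06 rad and linear speed of each of plate0, plate1, plate2 below 0.02 m/s and contact force between spatula and plate0 below 0.05 N and x of plate1 in the frame of rack_handle between 0.082 and 0.292 m and y of plate1 in the frame of rack_handle between -0.022 and 0.022 m and z of plate1 in the frame of rack_handle between -0.04 and -0.034 m and contact force between spatula and plate1 below 0.05 N and x of plate2 in the frame of rack_handle between 0.082 and 0.292 m and y of plate2 in the frame of rack_handle between -0.022 and 0.022 m and z of plate2 in the frame of rack_handle between -0.04 and -0.034 m and contact force between spatula and plate2 below 0.05 N and value of joint rack above 0.2 m), for 0.3 s.
At the end, for the whole second after the job is handed in: Rack home within 6 mm; every plate at rest flat on the rack's rib tops (3 mm, 0.06 rad), its centre within 22 mm of the rack's middle line and 105 mm of the middle bay along it; spatula free of the plates, standing level and still on the cork pad, its origin over the pad (value of joint rack below 0.006 m and velocity of joint rack below 0.01 m/s and x of plate0 in the frame of rack_handle between 0.082 and 0.292 m and y of plate0 in the frame of rack_handle between -0.022 and 0.022 m and z of plate0 in the frame of rack_handle between -0.04 and -0.034 m and angle between each of plate0, plate1, plate2's own z axis and vertical below 0.06 rad and linear speed of each of plate0, plate1, plate2, spatula below 0.02 m/s and contact force between spatula and plate0 below 0.05 N and x of plate1 in the frame of rack_handle between 0.082 and 0.292 m and y of plate1 in the frame of rack_handle between -0.022 and 0.022 m and z of plate1 in the frame of rack_handle between -0.04 and -0.034 m and contact force between spatula and plate1 below 0.05 N and x of plate2 in the frame of rack_handle between 0.082 and 0.292 m and y of plate2 in the frame of rack_handle between -0.022 and 0.022 m and z of plate2 in the frame of rack_handle between -0.04 and -0.034 m and contact force between spatula and plate2 below 0.05 N and x of spatula in the frame of pad between -0.135 and 0.095 m and y of spatula in the frame of pad between -0.055 and 0.055 m and height (world z) of spatula below 0.008 m and angle between spatula's own z axis and vertical below 0.08 rad); the robot touches nothing.
It fails at once if the gripper or arm touches a tacky plate (contact force between any of the fingers, the arm and plate0 above 0.3 N or contact force between any of the fingers, the arm and plate1 above 0.3 N or contact force between any of the fingers, the arm and plate2 above 0.3 N).
It fails at once if a plate is dropped on the table (height (world z) of any of plate0, plate1, plate2 below 0.01 m).
It fails at once if a bystander is shifted more than 30 mm (distance of any of mech_head, jar, probe, driver, primer, tape, paint_pot from where it was at the start of the episode above 0.03 m).
Of plate0, plate1, plate2 only 2 to 3 are there at a start; the rules pass over those that are not, and their reading is None.
At some moment in a run one of spatula may be knocked a few centimetres aside while the robot is not near it.
It also fails if it takes over 210 s, if anything falls off the work surface, if the arm or the gripper's body presses on something with over 40 N, if the wrist force passes 120 N, or if a joint passes its speed limit or range.

## Working session

There is one attempt and no reset: what is moved stays moved. The work goes in short steps, Python scripts to look and compute and a tool call to move; the robot and the scene stay as the last step left them, time stands still between calls to the robot, and variables do not carry over. Pictures are saved under pics/ and viewed, and the job is handed in when it is done.

Besides the shell and the picture viewer there is one more tool, called after "Request:" as name(argument=value, ...) on one line, values as JSON. servo_tool: Moves the arm, as the interface text tells. Its arguments: {"type":"object","properties":{"deltas":{"type":"array","items":{"type":"array","items":{"type":"array","items":{"type":"number"}}}}},"required":["deltas"]}

```bash
mkdir -p pics; ls; python3 - <<'E'
from plant import *
import cv2
for n in("scene","top"):
    f=grab_frame(n); cv2.imwrite(f"pics/{n}0.png",f[:,:,::-1])
    c=calibration(n); print(n,c)
print(state())
E
```

```text
pics
scene {'intrinsics': array([[507.76742523,   0.        , 317.84586606],
       [  0.        , 507.76742523, 201.61153847],
       [  0.        ,   0.        ,   1.        ]]), 'k1': -0.044791550781359595, 'world_from_camera': array([[-0.42066664,  0.63074837, -0.6520706 ,  1.41734018],
       [ 0.90718087,  0.28619996, -0.30840306,  0.35740546],
       [-0.00790215, -0.72128086, -0.69259763,  1.04252927],
       [ 0.        ,  0.        ,  0.        ,  1.        ]])}
top {'intrinsics': array([[371.2116178 ,   0.        , 321.22299427],
       [  0.        , 371.2116178 , 198.02624163],
       [  0.        ,   0.        ,   1.        ]]), 'k1': -0.009047850450480873, 'world_from_camera': array([[ 0.02013481, -0.99407048,  0.10685724,  0.40350293],
       [-0.99975169, -0.01899793,  0.01164663, -0.06280371],
       [-0.0095475 , -0.10706521, -0.99420616,  1.0653694 ],
       [ 0.        ,  0.        ,  0.        ,  1.        ]])}
{'time': 0.1, 'joint_pos': array([-1.35202644e+00,  5.33212018e-02,  1.61414349e+00,  1.68435066e-06,
        1.47599022e+00, -1.18970266e-01]), 'joint_vel': array([ 0.00022711, -0.00022488, -0.00340647,  0.00069523, -0.00067172,
       -0.00040287]), 'joint_efforts': array([-1.06982105e-03, -3.94898772e+01, -3.71366394e+01, -2.57369038e-04,
        3.84859362e-03,  2.09302634e-06]), 'tool_pos': array([ 0.20700202, -0.58917345,  0.24917498]), 'tool_rot': array([-9.30012758e-04,  9.85774887e-01,  1.68068454e-01, -4.56066542e-05]), 'contact_force': array([-0.85965263, -0.10148679, -0.34538227]), 'ft_torque': array([-0.00598585, -0.02719118, -0.00095111]), 'gripper_width': 0.9979575309702738}
```

View pics/scene0.png

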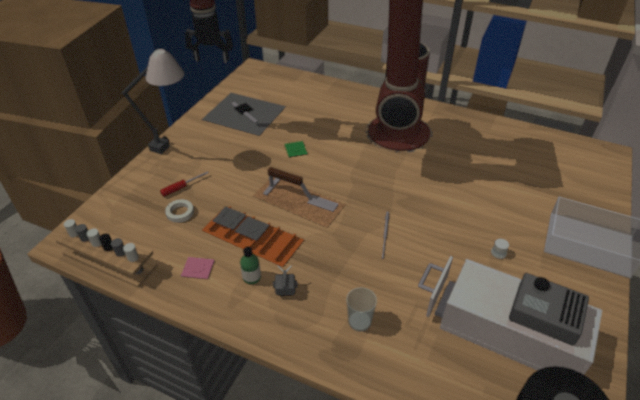

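View pics/top0.png

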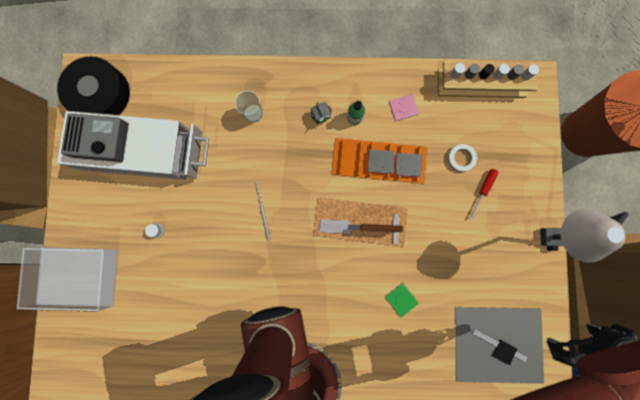

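Both cameras show two plates, at top (381,161) and (409,164) on the mat. They are grey and lie across the ribs. The green (402,300) and pink (404,107) squares are look-alikes. The cabinet is at left with its handle at (203,152), and the spatula is at (360,228) with its tip to the left (+y).

```bash
cat > h.py <<'E'
import numpy as np, cv2
from plant import *
def proj(n,P):
    c=calibration(n);T=np.linalg.inv(c["world_from_camera"]);P=np.atleast_2d(P)
    q=P@T[:3,:3].T+T[:3,3];s=q[:,:2]/q[:,2:];r=(s**2).sum(1,keepdims=True);s=s*(1+c["k1"]*r)
    K=c["intrinsics"];return np.c_[s[:,0]*K[0,0]+K[0,2],s[:,1]*K[1,1]+K[1,2]]
def back(n,uv,z):
    c=calibration(n);K=c["intrinsics"];W=c["world_from_camera"];out=[]
    for u,v in np.atleast_2d(uv):
        d=np.array([(u-K[0,2])/K[0,0],(v-K[1,2])/K[1,1]]);s=d.copy()
        for _ in range(10): s=d/(1+c["k1"]*(s@s))
        r=W[:3,:3]@[s[0],s[1],1];t=(z-W[2,3])/r[2];out.append(W[:3,3]+t*r)
    return np.array(out)
def crop(n,x0,y0,x1,y1,k,name,im=None):
    f=grab_frame(n) if im is None else im
    o=cv2.resize(f[y0:y1,x0:x1],None,fx=k,fy=k,interpolation=cv2.INTER_CUBIC)
    cv2.imwrite("pics/"+name,o[:,:,::-1])
E
python3 - <<'E'
from h import *
f=cv2.imread("pics/top0.png")[:,:,::-1]; g=cv2.imread("pics/scene0.png")[:,:,::-1]
crop("top",310,125,440,255,4.5,"t1.png",f)
crop("top",50,100,220,190,4.5,"t2.png",f)
crop("scene",190,160,350,270,4.5,"s1.png",g)
E
```

```text
(no output)
```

View pics/t1.png

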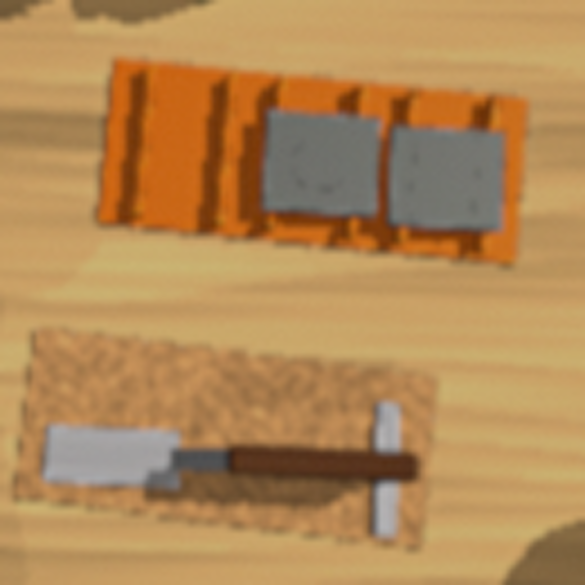

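View pics/t2.png

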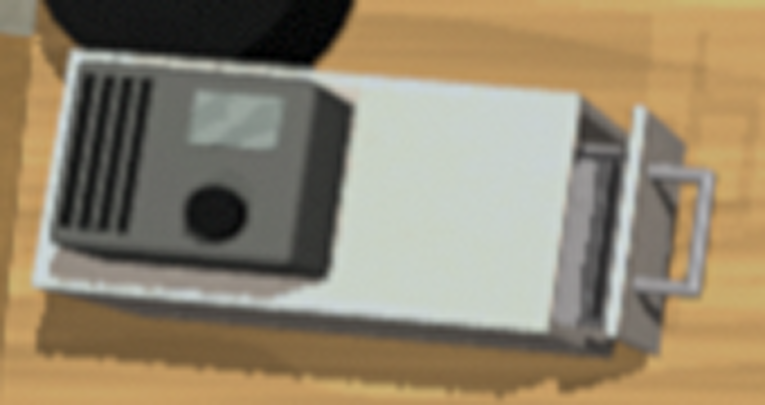

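View pics/s1.png

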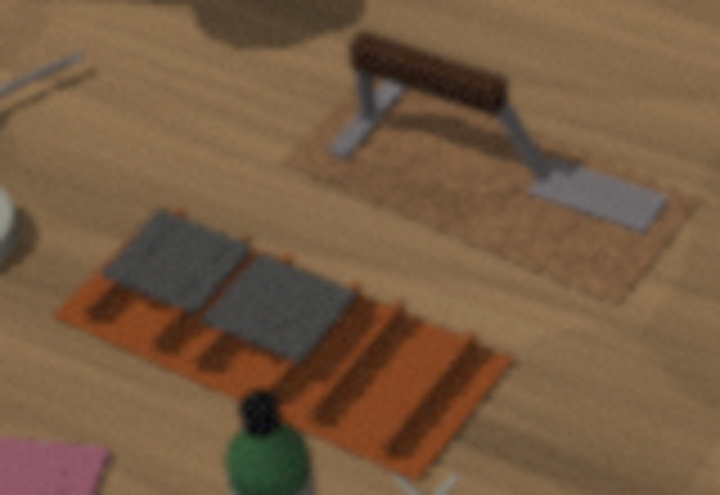

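```bash
python3 - <<'E'
from h import *
np.set_printoptions(precision=4,suppress=True)
def up(p,o,k): return (np.array(p)+.5)/k-.5+np.array(o)
o=(310,125);k=4.5
mat=back("top",up([(113,57),(528,97),(514,265),(97,225)],o,k),.004)
print("mat",mat[:,:2],mat.mean(0), [np.linalg.norm(mat[i]-mat[(i+1)%4]) for i in range(4)])
p1=back("top",up([(266,108),(381,117),(378,216),(262,206)],o,k),.025);print("p1",p1[:,:2],p1.mean(0))
p0=back("top",up([(391,126),(504,132),(501,231),(389,224)],o,k),.025);print("p0",p0[:,:2],p0.mean(0))
pad=back("top",up([(35,328),(437,374),(418,549),(15,500)],o,k),.003);print("pad",pad[:,:2],pad.mean(0))
bl=back("top",up([(47,425),(181,430),(180,490),(43,484)],o,k),.006);print("blade",bl[:,:2],bl.mean(0))
ft=back("top",up([(389,402),(384,538)],o,k),.008);print("foot",ft)
h=back("top",up([(232,460),(417,466)],o,k),.072+.003);print("handle",h)
o=(50,100)
cab=back("top",up([(75,50),(582,94),(550,330),(35,287)],o,k),.105);print("cab",cab[:,:2],[np.linalg.norm(cab[i]-cab[(i+1)%4]) for i in range(4)])
hb=up([(713,172),(695,295)],o,k)
for z in(.05,.06,.07,.08): b=back("top",hb,z);print("bar",z,b,np.linalg.norm(b[0]-b[1]))
pn=up([(641,108),(608,337)],o,k)
for z in(.08,.09,.1): b=back("top",pn,z);print("panel",z,b,np.linalg.norm(b[0]-b[1]))
crop("scene",400,240,620,380,3.6,"s2.png",cv2.imread("pics/scene0.png")[:,:,::-1])
E
```

```text
mat [[ 0.6971 -0.0863]
 [ 0.6754 -0.3554]
 [ 0.5653 -0.3452]
 [ 0.5863 -0.0778]] [ 0.6311 -0.2162  0.004 ] [np.float64(0.2699769300467589), np.float64(0.11058012786952641), np.float64(0.2682858147319691), np.float64(0.11118074775223465)]
p1 [[ 0.6599 -0.1835]
 [ 0.6554 -0.2564]
 [ 0.5917 -0.2544]
 [ 0.5967 -0.1813]] [ 0.6259 -0.2189  0.025 ]
p0 [[ 0.6497 -0.2627]
 [ 0.6471 -0.3342]
 [ 0.5836 -0.3317]
 [ 0.5867 -0.2613]] [ 0.6168 -0.2975  0.025 ]
pad [[ 0.519  -0.0393]
 [ 0.4944 -0.2959]
 [ 0.3836 -0.2835]
 [ 0.4093 -0.029 ]] [ 0.4516 -0.1619  0.003 ]
blade [[ 0.457  -0.0483]
 [ 0.4555 -0.1332]
 [ 0.4176 -0.133 ]
 [ 0.4197 -0.0465]] [ 0.4374 -0.0903  0.006 ]
foot [[ 0.4756 -0.2644  0.008 ]
 [ 0.3901 -0.2612  0.008 ]]
handle [[ 0.435  -0.1589  0.075 ]
 [ 0.4336 -0.2681  0.075 ]]
cab [[0.7307 0.6418]
 [0.7081 0.3335]
 [0.5657 0.3435]
 [0.5859 0.6519]] [np.float64(0.30921382577351303), np.float64(0.1428093897099806), np.float64(0.30910931672128256), np.float64(0.14512437105252374)]
bar 0.05 [[0.6767 0.2707 0.05  ]
 [0.5985 0.2777 0.05  ]] 0.07850513246443867
bar 0.06 [[0.674  0.2674 0.06  ]
 [0.5966 0.2743 0.06  ]] 0.0777319642725335
bar 0.07 [[0.6714 0.2641 0.07  ]
 [0.5947 0.271  0.07  ]] 0.0769587960806281
bar 0.08 [[0.6687 0.2608 0.08  ]
 [0.5928 0.2676 0.08  ]] 0.07618562788872281
panel 0.08 [[0.7078 0.307  0.08  ]
 [0.5663 0.3187 0.08  ]] 0.14205878439545477
panel 0.09 [[0.7048 0.3033 0.09  ]
 [0.5646 0.3148 0.09  ]] 0.14061710390375182
panel 0.1 [[0.7017 0.2995 0.1   ]
 [0.563  0.311  0.1   ]] 0.1391754234120491
```

View pics/s2.png

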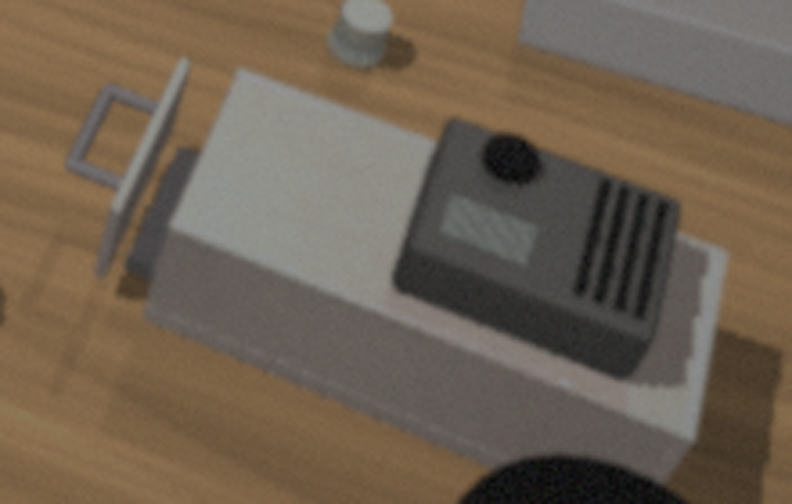

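```bash
python3 - <<'E'
from h import *
from scipy.optimize import least_squares
np.set_printoptions(precision=4,suppress=True)
def up(p,o,k): return (np.array(p)+.5)/k-.5+np.array(o)
def tri(a,b):
    r=least_squares(lambda P:np.r_[proj("top",P)[0]-a,proj("scene",P)[0]-b],[.6,.2,.06]);return r.x,r.fun
T=lambda p:up(p,(50,100),4.5); S=lambda p:up(p,(400,240),3.6)
for n,a,b in [("bar+x",(713,172),(70,164)),("bar-x",(695,295),(106,87)),("pan+x",(641,106),(112,214)),("pan-x",(608,337),(186,60)),("cab+x",(582,94),(175,228)),("cab-x",(550,330),(240,70))]:
    print(n,*tri(T(a),S(b)))
f=cv2.imread("pics/top0.png")[:,:,::-1]
crop("top",215,80,340,250,3.5,"t3.png",f)
E
```

```text
bar+x [0.6686 0.2622 0.0786] [-0.3632  0.1307 -0.3326  0.0392]
bar-x [0.5939 0.2673 0.0769] [ 0.5265 -0.187   0.5048 -0.0715]
pan+x [0.7055 0.3006 0.0934] [ 0.5626 -0.2001  0.5005 -0.0676]
pan-x [0.5643 0.3116 0.0948] [ 0.5064 -0.1756  0.493  -0.0901]
cab+x [0.7081 0.3369 0.1023] [-0.9037  0.3165 -0.7972  0.1275]
cab-x [0.5659 0.3454 0.1022] [-0.2936  0.1003 -0.284   0.0586]
```

View pics/t3.png

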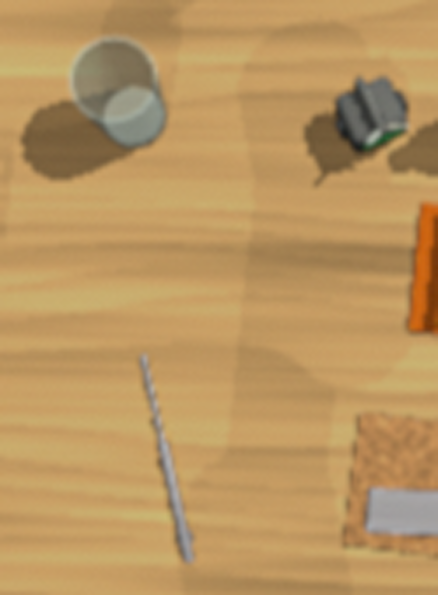

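Request:
servo_tool(deltas=[[[22,28,57,0,-0.8],[22,56,114,0,-1.6],[22,84,171,0,-2.4],[22,112,228,0,-3.2],[22,140,285,0,-3.9]]])

```text
time: 0.72
tool_pos: [0.3452, -0.3071, 0.2498]
tool_rot: [-0.0, 0.999, -0.037, -0.0]
contact_force: [0.9, 0.6, 0.4]
gripper_width: 0.258
```

Request:
servo_tool(deltas=[[[22,28,57,0,0],[22,56,114,0,0],[22,84,171,0,0],[22,112,228,0,0],[22,140,285,0,0]]])

```text
time: 1.35
tool_pos: [0.483, -0.0266, 0.2501]
tool_rot: [0.0, 0.999, -0.035, 0.0]
contact_force: [0.9, -0.6, 0.5]
gripper_width: 0.255
```

Request:
servo_tool(deltas=[[[22,28,57,0,0],[22,56,114,0,0],[22,84,171,0,0],[22,112,228,0,0],[22,140,285,0,0]]])

```text
time: 1.98
tool_pos: [0.6209, 0.2538, 0.2496]
tool_rot: [0.0, 0.999, -0.035, -0.0]
contact_force: [0.2, 0.1, 0.4]
gripper_width: 0.26
```

Request:
servo_tool(deltas=[[[22,5,4,-40,0],[22,5,4,-80,0],[22,5,4,-110,0],[22,5,4,-110,0],[22,5,4,-110,0]]])

```text
time: 2.6
tool_pos: [0.6261, 0.2559, 0.1416]
tool_rot: [-0.0, 0.999, -0.035, 0.001]
contact_force: [-0.1, -0.8, 0.9]
gripper_width: 0.257
```

```bash
python3 - <<'E'
from h import *
f=grab_frame("top");g=grab_frame("scene")
crop("top",100,80,260,200,4.5,"t4.png",f);crop("scene",370,200,530,320,4.5,"s4.png",g);print(state()["tool_pos"])
E
```

```text
[0.62675921 0.25611654 0.1428863 ]
```

View pics/s4.png

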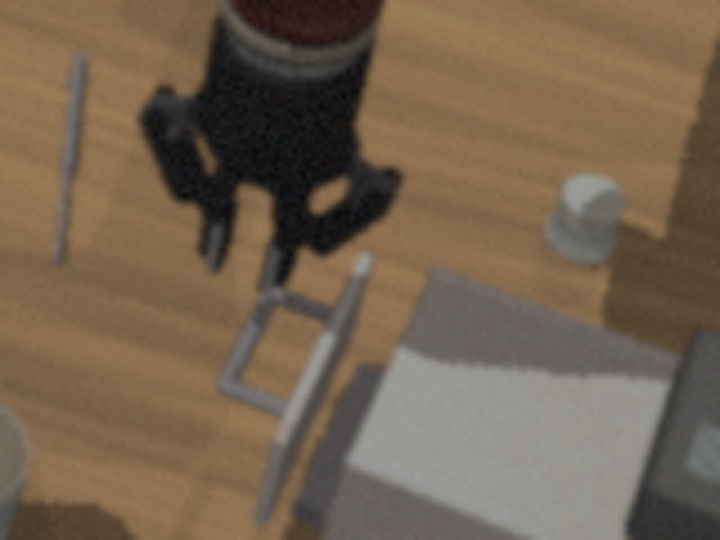

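View pics/t4.png

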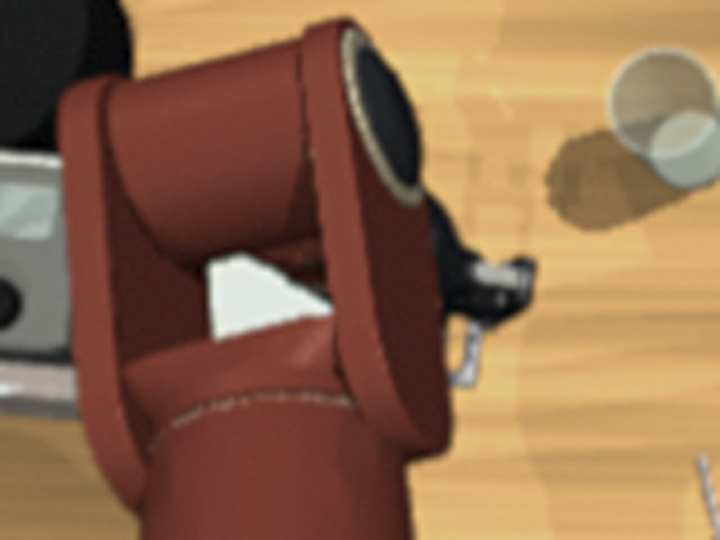

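Request:
servo_tool(deltas=[[[22,5,14,0,0],[22,5,14,-20,0],[22,5,14,-45,0],[22,5,14,-69,0],[22,5,14,-69,0]]])

```text
time: 3.32
tool_pos: [0.6318, 0.2716, 0.0744]
tool_rot: [-0.002, 0.999, -0.035, 0.001]
contact_force: [-4.7, 0.9, 14.1]
gripper_width: 0.256
```

Request:
servo_tool(deltas=[[[0,0,0,0,0],[0,0,0,0,0],[0,0,0,0,0],[0,0,0,0,0]]])

```text
time: 3.82
tool_pos: [0.6315, 0.2703, 0.0725]
tool_rot: [-0.001, 0.999, -0.035, 0.001]
contact_force: [-0.5, 0.2, 7.4]
gripper_width: 0.097
```

Request:
servo_tool(deltas=[[[0,-1,-15,0,0],[0,-3,-45,0,0],[0,-5,-75,0,0],[0,-7,-105,0,0],[0,-9,-130,0,0]]])

```text
time: 4.45
tool_pos: [0.6222, 0.1396, 0.0725]
tool_rot: [-0.001, 0.999, -0.035, 0.001]
contact_force: [-1.0, 3.3, 8.1]
gripper_width: 0.093
```

```bash
python3 - <<'E'
from h import *
g=grab_frame("scene")
crop("scene",310,170,490,320,4,"s5.png",g);print(state())
E
```

```text
{'time': 4.5, 'joint_pos': array([ 0.10002908,  0.2454593 ,  1.71203169, -0.0019721 ,  1.1835029 ,
        1.74364073]), 'joint_vel': array([ 0.02169361,  0.01020819, -0.01269711, -0.00391863,  0.00612008,
        0.05350887]), 'joint_efforts': array([  3.58403206, -37.81923294, -29.14109588,   0.79842025,
        -0.96617281,  -0.07736874]), 'tool_pos': array([0.62202206, 0.13652335, 0.07247481]), 'tool_rot': array([ 8.63922484e-04,  9.99350330e-01, -3.60277044e-02,  4.20797546e-04]), 'contact_force': array([-3.34763181, -3.30941122,  8.99625228]), 'ft_torque': array([-0.28430774,  0.60874381,  0.10155156]), 'gripper_width': 0.096707237155447}
```

View pics/s5.png

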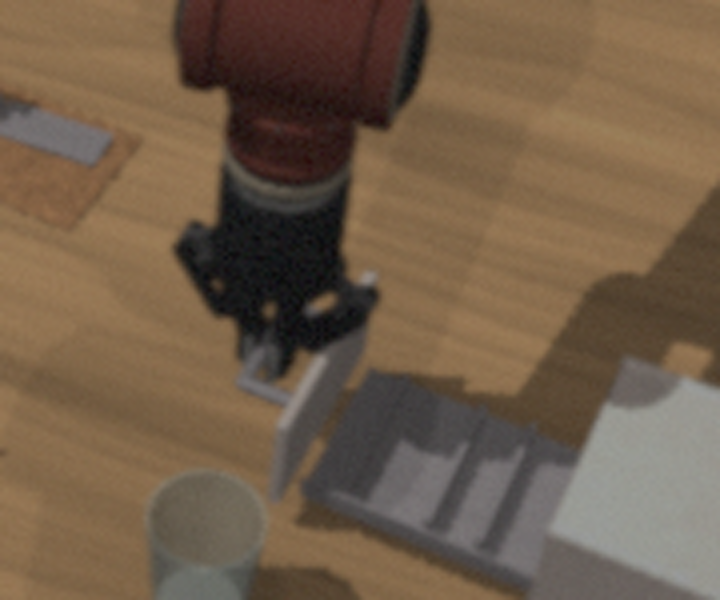

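Request:
servo_tool(deltas=[[[0,-1,-20,0,0],[0,-3,-45,0,0],[0,-5,-65,0,0],[0,-6,-80,0,0],[0,-7,-95,0,0]]])

```text
time: 5.12
tool_pos: [0.6155, 0.0447, 0.0725]
tool_rot: [-0.001, 0.999, -0.035, 0.001]
contact_force: [-1.8, 1.8, 9.3]
gripper_width: 0.096
```

Request:
servo_tool(deltas=[[[0,0,-4,0,0],[0,-0.5,-8,0,0],[0,-1,-12,0,0]]])

```text
time: 5.5
tool_pos: [0.6146, 0.033, 0.0725]
tool_rot: [-0.0, 0.999, -0.035, 0.001]
contact_force: [-0.2, 1.4, 8.0]
gripper_width: 0.096
```

Request:
servo_tool(deltas=[[[0,-0.5,-6,0,0],[0,-1,-12,0,0],[0,-1,-15,0,0]]])

```text
time: 5.88
tool_pos: [0.6142, 0.0272, 0.0725]
tool_rot: [-0.01, 0.999, -0.036, 0.002]
contact_force: [4.3, 39.0, 7.5]
gripper_width: 0.091
```

Request:
servo_tool(deltas=[[[0,0,0,0,0],[0,0,0,0,0],[22,0,1,0,0],[22,0,1,0,0],[22,0,1,0,0]]])

```text
time: 6.5
tool_pos: [0.613, 0.0214, 0.0712]
tool_rot: [-0.003, 0.999, -0.035, 0.001]
contact_force: [1.6, 10.8, 3.8]
gripper_width: 0.257
```

Request:
servo_tool(deltas=[[[22,0,0,20,0],[22,0,0,60,0],[22,0,0,110,0],[22,0,0,150,0]]])

```text
time: 7.0
tool_pos: [0.6123, 0.0183, 0.2217]
tool_rot: [0.0, 0.999, -0.036, -0.0]
contact_force: [0.6, 0.4, -0.4]
gripper_width: 0.254
```

Request:
servo_tool(deltas=[[[60,-30,-50,0,1.7],[60,-60,-100,0,3.4],[60,-90,-150,0,5.1],[60,-120,-190,0,6.8],[60,-140,-220,0,8.5]]])

```text
time: 7.62
tool_pos: [0.4705, -0.2028, 0.2197]
tool_rot: [-0.001, 0.916, 0.4, -0.001]
contact_force: [-0.4, -0.8, 0.5]
gripper_width: 0.698
```

```bash
python3 - <<'E'
from h import *
f=grab_frame("top");g=grab_frame("scene");print(state()["tool_pos"],state()["tool_rot"])
cv2.imwrite("pics/t6.png",f[:,:,::-1]);cv2.imwrite("pics/s6.png",g[:,:,::-1])
E
```

```text
[ 0.47027767 -0.20368729  0.21980124] [-3.80770612e-04  9.17850035e-01  3.96925391e-01 -1.18427730e-03]
```

View pics/t6.png

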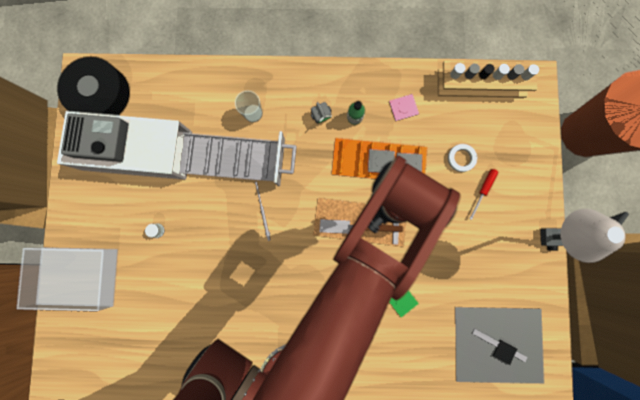

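View pics/s6.png

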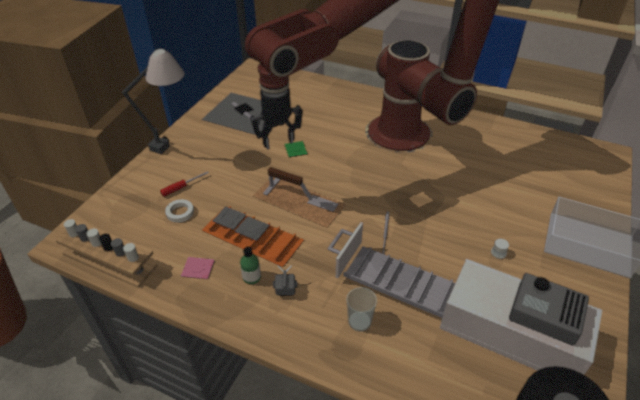

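Request:
servo_tool(deltas=[[[60,-18,-2,0,1.7],[60,-36,-3.5,0,3.4],[60,-36,-3.5,-30,5.1],[60,-36,-3.5,-60,6.95],[60,-36,-3.5,-70,6.95]]])

```text
time: 8.35
tool_pos: [0.4352, -0.2035, 0.1482]
tool_rot: [-0.003, 0.716, 0.698, -0.001]
contact_force: [0.7, 0.8, -0.5]
gripper_width: 0.701
```

```bash
python3 - <<'E'
from h import *
g=grab_frame("scene");s=state();q=s["tool_rot"];print(s["tool_pos"],np.degrees(2*np.arctan2(q[2],q[1])))
crop("scene",210,100,370,230,4.5,"s7.png",g)
E
```

```text
[ 0.43518462 -0.2035094   0.14802242] 88.46764642868195
```

View pics/s7.png

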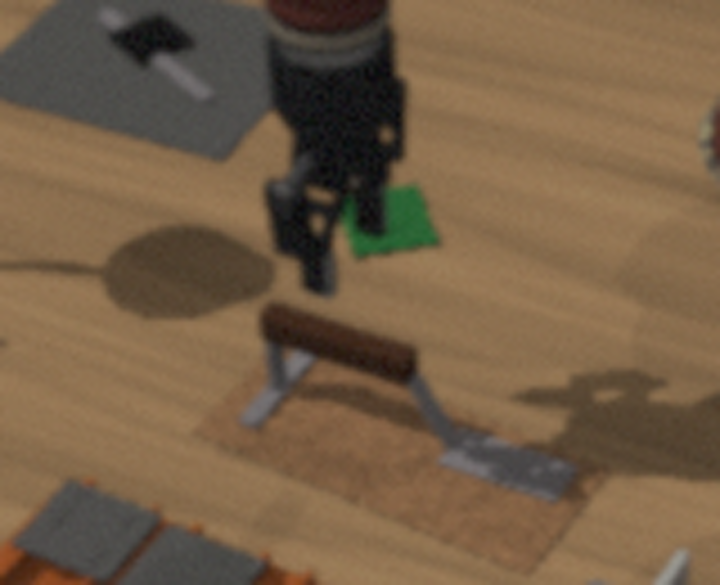

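Request:
servo_tool(deltas=[[[60,-1,-4,-30,0],[60,-1,-4,-60,0],[60,-1,-4,-80,0],[60,-1,-4,-85,0],[60,-1,-4,-85,0]]])

```text
time: 9.02
tool_pos: [0.4361, -0.209, 0.0671]
tool_rot: [0.0, 0.716, 0.698, 0.0]
contact_force: [1.4, -0.8, -0.1]
gripper_width: 0.701
```

Request:
servo_tool(deltas=[[[0,0,0,0,0],[0,0,0,0,0],[0,0,0,0,0],[0,0,0,0,0],[0,0,0,0,0]]])

```text
time: 9.65
tool_pos: [0.436, -0.209, 0.0671]
tool_rot: [0.001, 0.715, 0.699, 0.0]
contact_force: [0.6, -0.1, 4.5]
gripper_width: 0.2
```

Request:
servo_tool(deltas=[[[0,0,0,15,0],[0,0,0,40,0],[0,0,0,70,0],[0,0,0,100,0],[0,0,0,100,0]]])

```text
time: 10.28
tool_pos: [0.4368, -0.2097, 0.1693]
tool_rot: [0.003, 0.715, 0.699, 0.0]
contact_force: [0.7, -0.2, -1.0]
gripper_width: 0.201
```

Request:
servo_tool(deltas=[[[0,10,-5,0,-1.7],[0,20,-10,0,-3.4],[0,30,-15,0,-5.1],[0,40,-20,0,-6.8],[0,40,-20,0,-8.5]]])

```text
time: 10.9
tool_pos: [0.4749, -0.2284, 0.1641]
tool_rot: [-0.001, 0.947, 0.32, -0.001]
contact_force: [-0.1, -0.1, -1.3]
gripper_width: 0.199
```

```bash
python3 - <<'E'
from h import *
f=grab_frame("top");g=grab_frame("scene");s=state();q=s["tool_rot"];print(s["tool_pos"],np.degrees(2*np.arctan2(q[2],q[1])),s["contact_force"],s["ft_torque"])
crop("scene",180,100,360,270,4,"s8.png",g);crop("top",300,100,460,230,4.5,"t8.png",f)
crop("top",170,120,300,190,5.5,"t8r.png",f)
E
```

```text
[ 0.47449288 -0.22813152  0.16412447] 37.67428985670985 [ 0.0125171   0.26771969 -1.37814115] [-0.04110981  0.07044911  0.06448299]
```

View pics/s8.png

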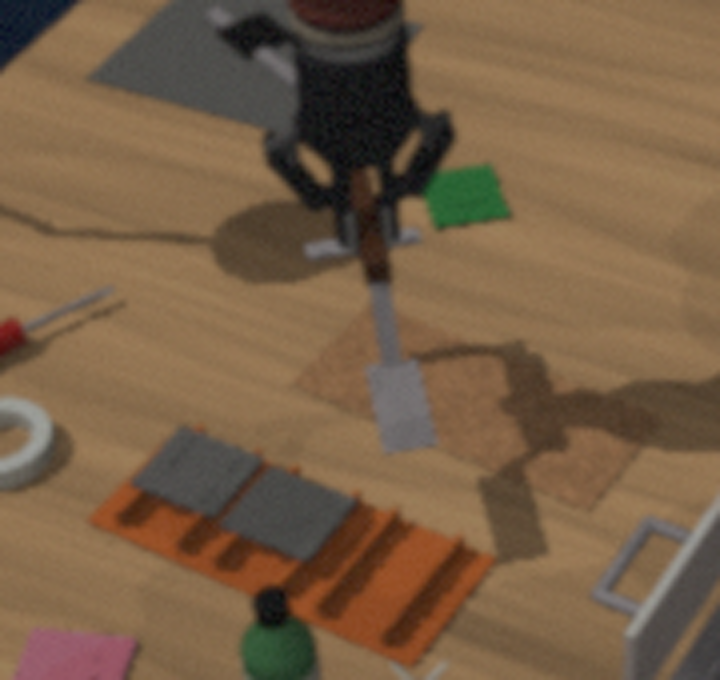

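View pics/t8.png

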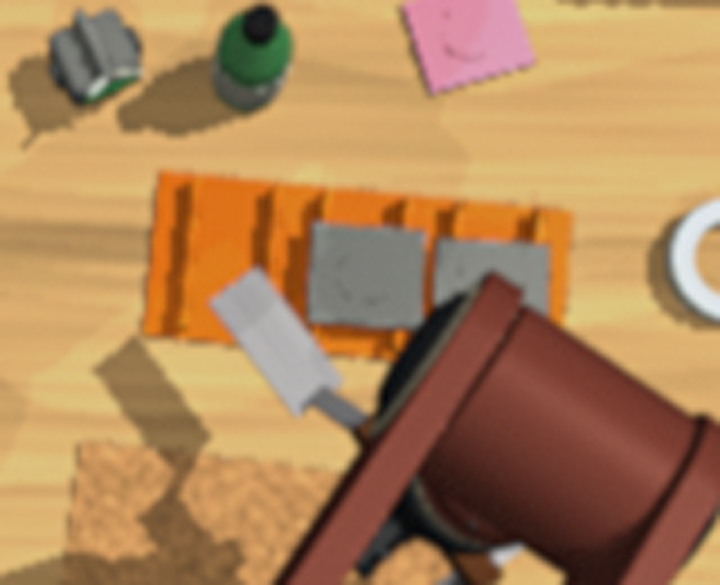

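View pics/t8r.png

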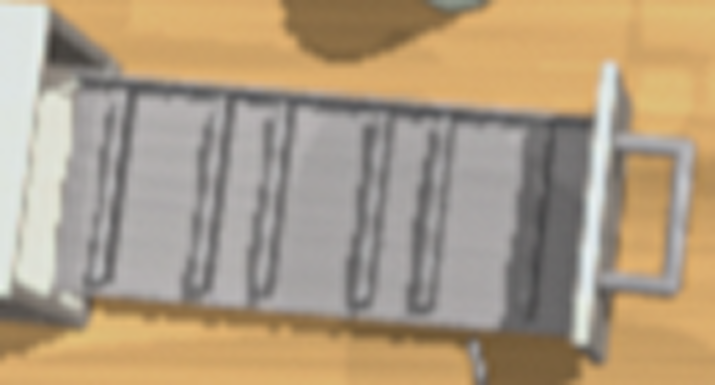

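```bash
cat >> h.py <<'E'
from scipy.optimize import least_squares
def up(p,o,k): return (np.array(p)+.5)/k-.5+np.array(o)
def tri(a,b):
    r=least_squares(lambda P:np.r_[proj("top",P)[0]-a,proj("scene",P)[0]-b],[.6,.1,.06]);return r.x,r.fun
E
python3 - <<'E'
from h import *
np.set_printoptions(precision=4,suppress=True)
T=lambda p:up(p,(300,100),4.5); S=lambda p:up(p,(180,100),4)
for a,b in [((210,303),(436,443)),((258,268),(385,450)),((298,415),(418,360)),((340,380),(368,368))]: print(*tri(T(a),S(b)))
R=lambda p:back("top",up(p,(170,120),5.5),.037)
for p in [((541,122),(524,320)),((447,120),(420,312)),((385,120),(360,305)),((287,103),(262,297)),((228,97),(200,295)),((128,90),(98,285))]:
    r=R(p);print(r[:,:2].ravel(),r.mean(0)[:2],np.linalg.norm(r[0]-r[1]))
print(back("top",up([(683,140),(672,290)],(170,120),5.5),.074))
E
```

```text
[ 0.5915 -0.1172  0.0999] [ 0.4663 -0.1903  0.5014  0.0564]
[ 0.6125 -0.1445  0.1011] [ 0.2893 -0.1196  0.3098  0.0424]
[ 0.5255 -0.1673  0.1003] [-0.2215  0.091  -0.2507 -0.0321]
[ 0.547  -0.1929  0.1008] [ 0.2845 -0.1183  0.3205  0.0485]
[0.6717 0.1036 0.5682 0.1086] [0.6199 0.1061] 0.10359866731627661
[0.6719 0.1523 0.5713 0.162 ] [0.6216 0.1571] 0.10101555077063885
[0.6713 0.1844 0.5744 0.1929] [0.6229 0.1887] 0.09731659571475597
[0.6795 0.2356 0.5776 0.2435] [0.6286 0.2395] 0.10214383962570654
[0.6821 0.2665 0.5781 0.2754] [0.6301 0.2709] 0.10443507068892087
[0.685  0.3187 0.5823 0.3283] [0.6337 0.3235] 0.10310216034905735
[[0.6541 0.0267 0.074 ]
 [0.5786 0.03   0.074 ]]
```

```bash
python3 - <<'E'
from h import *
f=cv2.imread("pics/top0.png");k=6;o=np.array([325,130])
im=cv2.resize(f[130:190,325:435],None,fx=k,fy=k,interpolation=cv2.INTER_CUBIC)
c=np.array([.6311,-.2162]);ay=np.array([.08,.9968]);ax=np.array([.9968,-.08])
def line(P,col):
    q=(proj("top",P)-o+.5)*k-.5;cv2.polylines(im,[np.round(q).astype(int)],True,col,1)
def rect(x0,x1,y0,y1,z,col): line(np.array([[*(c+a*ax+b*ay),z] for a,b in[(x0,y0),(x1,y0),(x1,y1),(x0,y1)]]),col)
rect(-.055,.055,-.135,.135,.004,(255,0,0))
for yb in(-.084,0,.084):
    for s in(-1,1): rect(-.05,.05,yb+s*.0235,yb+s*.0285,.02,(255,255,0))
cv2.imwrite("pics/o1.png",im)
E
```

```text
(no output)
```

View pics/o1.png

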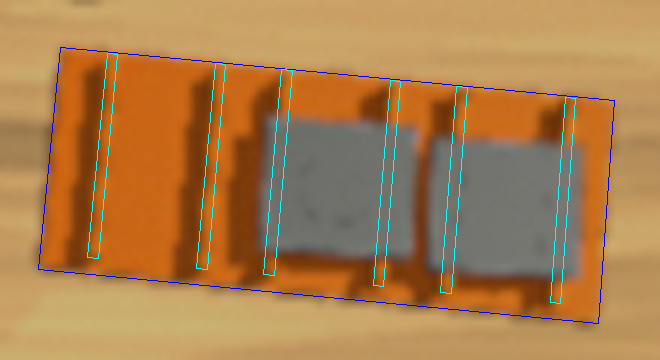

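Request:
servo_tool(deltas=[[[0,-16,7,0,-1.7],[0,-32,14,0,-3.4],[0,-50,22,0,-5.1],[0,-65,30,0,-6.8],[0,-65,30,0,-7.05]]])

```text
time: 11.62
tool_pos: [0.4094, -0.198, 0.165]
tool_rot: [-0.0, 0.999, -0.039, -0.001]
contact_force: [-0.0, -0.1, -2.1]
gripper_width: 0.199
```

Request:
servo_tool(deltas=[[[0,0,0,-30,0],[0,0,0,-55,0],[0,0,0,-70,0],[0,0,0,-70,0]]])

```text
time: 12.12
tool_pos: [0.4098, -0.1983, 0.0949]
tool_rot: [-0.001, 0.999, -0.04, -0.001]
contact_force: [-0.3, 0.3, -1.3]
gripper_width: 0.195
```

```bash
cat > st.py <<'E'
from h import *
np.set_printoptions(precision=4,suppress=True)
s=state();q=s["tool_rot"];print(s["time"],s["tool_pos"],"yaw",np.degrees(2*np.arctan2(q[2],q[1])),s["contact_force"])
E
python3 - <<'E'
from st import *
f=grab_frame("top");g=grab_frame("scene")
crop("scene",180,130,350,270,4.5,"s9.png",g);crop("top",310,120,450,230,5,"t9.png",f)
E
```

```text
12.125 [ 0.4098 -0.1983  0.0949] yaw -4.55149985181401 [-0.3179  0.3037 -1.2503]
```

View pics/s9.png

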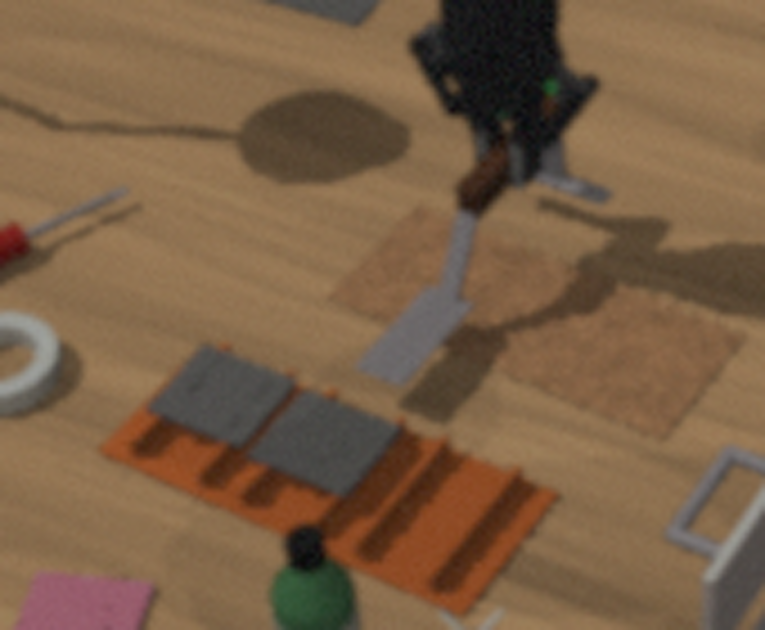

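View pics/t9.png

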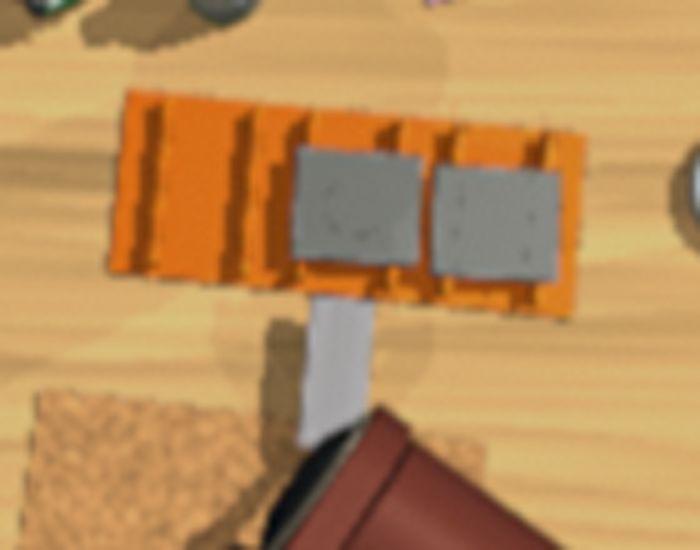

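```bash
python3 - <<'E'
from h import *
np.set_printoptions(precision=4,suppress=True)
c=np.array([.6311,-.2162]);ay=np.array([.08,.9968]);ax=np.array([.9968,-.08])
T=lambda p:up(p,(310,120),5);S=lambda p:up(p,(180,130),4.5)
for a,b in [((308,298),(398,384)),((373,302),(358,370)),((298,442),(470,308))]:
    P=tri(T(a),S(b));print(*P, (P[0][:2]-c)@ax,(P[0][:2]-c)@ay)
for z in (.03,.034): 
  b=back("top",T([(308,298),(373,302),(298,442),(364,400)]),z)
  for p in b: print(z,p,(p[:2]-c)@ax,(p[:2]-c)@ay)
E
```

```text
[ 0.5719 -0.1933  0.0322] [ 1.1396 -0.4736  1.2236  0.1827] -0.06087042723804583 0.01806419813606817
[ 0.5695 -0.2273  0.0289] [ 0.0601 -0.0252  0.065   0.011 ] -0.060542810955524905 -0.016019931264874984
[ 0.4901 -0.1872  0.0296] [ 0.6576 -0.2697  0.7357  0.0912] -0.14282433310479972 0.017666410145179494
0.03 [ 0.5708 -0.1904  0.03  ] -0.06215333438723503 0.020893790789427574
0.03 [ 0.5692 -0.227   0.03  ] -0.06081398457368058 -0.015703264368872243
0.03 [ 0.4893 -0.1853  0.03  ] -0.14379865212866857 0.01947541388957149
0.03 [ 0.5136 -0.2221  0.03  ] -0.11662887861420515 -0.015239653622845468
0.034 [ 0.5702 -0.1899  0.034 ] -0.06283709855327271 0.021333455572279572
0.034 [ 0.5686 -0.2264  0.034 ] -0.061502923124091696 -0.015122212154294592
0.034 [ 0.489  -0.1848  0.034 ] -0.1441669914131699 0.019920558366519715
0.034 [ 0.5132 -0.2214  0.034 ] -0.11710218439071421 -0.014660392501360364
```

Request:
servo_tool(deltas=[[[0,0,-2,-10,0],[0,0,-2,-19.5,0],[0,0,-2,-19.5,0],[0,10,-2.8,-19.5,0],[0,20,-3.6,-19.5,0]]])

```text
time: 12.85
tool_pos: [0.4316, -0.2026, 0.0773]
tool_rot: [0.0, 0.999, -0.041, 0.001]
contact_force: [-0.1, -0.3, -1.4]
gripper_width: 0.2
```

```bash
python3 - <<'E'
from st import *
g=grab_frame("scene")
crop("scene",200,170,320,270,6,"s10.png",g)
E
```

```text
12.85 [ 0.4316 -0.2026  0.0773] yaw -4.650305066245317 [-0.0729 -0.3045 -1.3948]
```

View pics/s10.png

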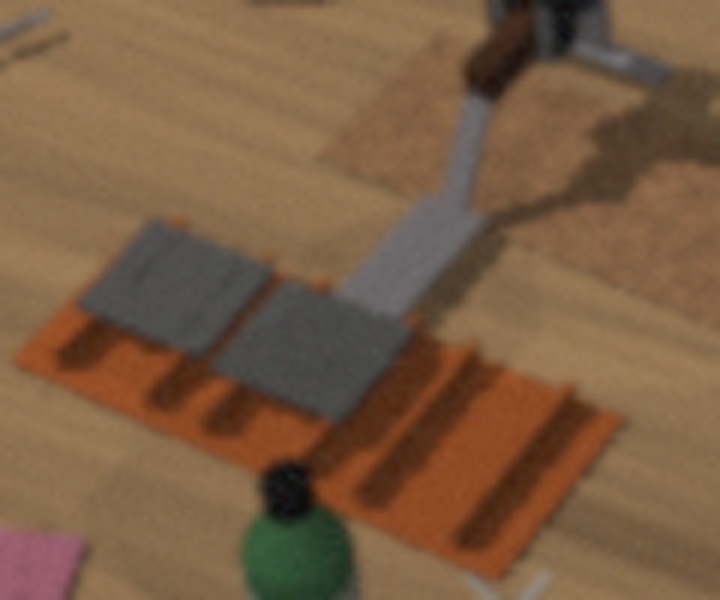

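Request:
servo_tool(deltas=[[[0,10,-0.8,-1.5,0],[0,28,-2.3,-1.5,0],[0,48,-3.9,-1.5,0],[0,66,-5.3,-1.5,0],[0,71,-5.7,-1.5,0]]])

```text
time: 13.52
tool_pos: [0.5026, -0.2081, 0.0753]
tool_rot: [0.0, 0.999, -0.04, 0.0]
contact_force: [0.1, -0.1, -1.3]
gripper_width: 0.199
```

```bash
python3 - <<'E'
from st import *
g=grab_frame("scene")
crop("scene",200,170,320,270,6,"s11.png",g)
E
```

```text
13.525 [ 0.5026 -0.2081  0.0753] yaw -4.607167433366159 [ 0.0956 -0.0861 -1.3475]
```

View pics/s11.png

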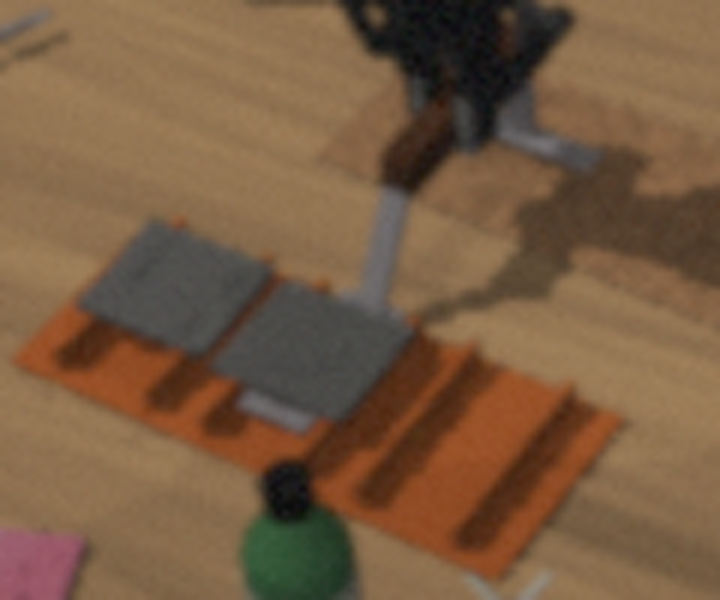

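Request:
servo_tool(deltas=[[[0,0,0,5,0],[0,0,0,10,0],[0,0,0,17,0],[0,0,0,27,0],[0,0,0,40,0]]])

```text
time: 14.2
tool_pos: [0.5013, -0.208, 0.1161]
tool_rot: [-0.0, 0.999, -0.041, -0.0]
contact_force: [0.4, 0.4, -1.4]
gripper_width: 0.199
```

```bash
python3 - <<'E'
from st import *
g=grab_frame("scene");f=grab_frame("top")
crop("scene",190,150,320,270,5,"s12.png",g);crop("top",310,120,450,230,5,"t12.png",f)
E
```

```text
14.2 [ 0.5013 -0.208   0.1161] yaw -4.65188544794751 [ 0.3904  0.3999 -1.3837]
```

View pics/s12.png

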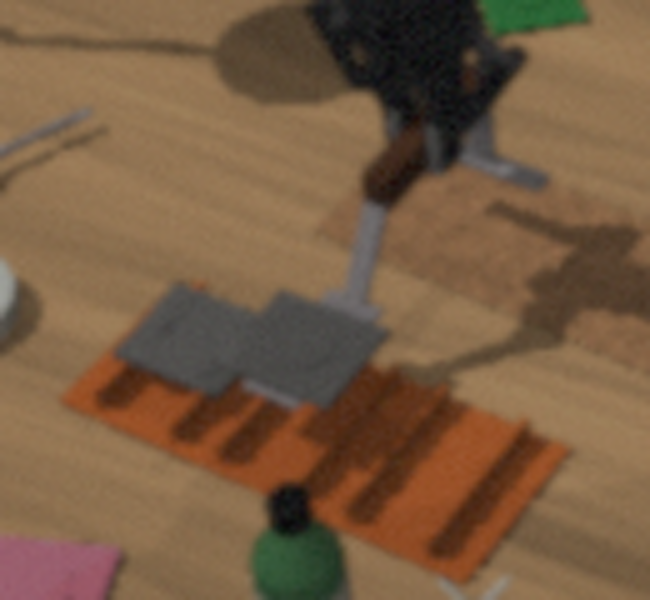

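View pics/t12.png

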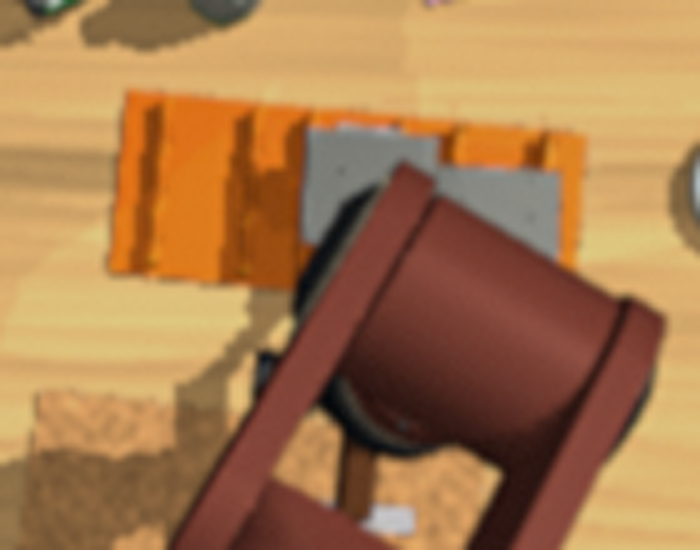

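Request:
servo_tool(deltas=[[[0,0,0,12,0],[0,0,0,28,0],[0,0,0,48,0],[0,0,0,66,0],[0,0,0,78,0]]])

```text
time: 14.92
tool_pos: [0.502, -0.2083, 0.1955]
tool_rot: [0.001, 0.999, -0.041, 0.001]
contact_force: [-0.0, -0.2, -2.2]
gripper_width: 0.2
```

Request:
servo_tool(deltas=[[[0,0,8,0,0],[0,0,24,0,0],[0,0,46,0,0],[0,0,70,0,0.1],[0,0,95,0,0.1]]])

```text
time: 15.55
tool_pos: [0.5009, -0.1107, 0.1924]
tool_rot: [-0.0, 0.999, -0.035, -0.001]
contact_force: [0.2, -0.3, -1.6]
gripper_width: 0.198
```

Request:
servo_tool(deltas=[[[0,0,25,0,0],[0,0,50,0,0],[0,0,75,0,0],[0,0,100,0,0],[0,0,125,0,0]]])

```text
time: 16.18
tool_pos: [0.5005, 0.0143, 0.1924]
tool_rot: [-0.0, 0.999, -0.035, -0.001]
contact_force: [0.6, -0.2, -1.2]
gripper_width: 0.197
```

Request:
servo_tool(deltas=[[[0,0,25,0,0],[0,0,50,0,0],[0,0,75,0,0],[0,0,100,0,0],[0,0,125,0,0]]])

```text
time: 16.8
tool_pos: [0.5001, 0.1391, 0.1925]
tool_rot: [-0.0, 0.999, -0.035, -0.001]
contact_force: [0.3, 0.5, -2.3]
gripper_width: 0.2
```

Request:
servo_tool(deltas=[[[0,0,25,0,0],[0,1,48,0,0],[0,2,66,0,0],[0,2,77,0,0],[0,2,81,0,0]]])

```text
time: 17.42
tool_pos: [0.5032, 0.2186, 0.1931]
tool_rot: [0.0, 0.999, -0.035, -0.0]
contact_force: [0.6, 0.3, -1.7]
gripper_width: 0.191
```

Request:
servo_tool(deltas=[[[0,0,0,-10,0],[0,0,0,-30,0],[0,0,0,-50,0],[0,0,0,-60,0],[0,0,0,-63,0]]])

```text
time: 18.05
tool_pos: [0.5028, 0.2176, 0.1287]
tool_rot: [0.0, 0.999, -0.035, -0.001]
contact_force: [-0.0, -1.0, -1.8]
gripper_width: 0.2
```

```bash
python3 - <<'E'
from st import *
g=grab_frame("scene");f=grab_frame("top")
crop("scene",330,190,470,310,5,"s13.png",g);crop("top",170,90,310,200,5,"t13.png",f)
E
```

```text
18.05 [0.5028 0.2176 0.1287] yaw -4.063938975013236 [-0.0189 -1.0013 -1.8043]
```

View pics/s13.png

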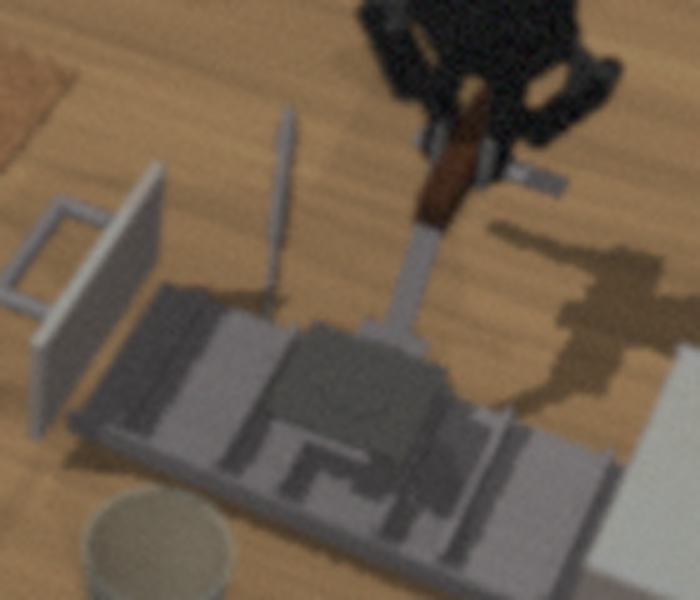

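View pics/t13.png

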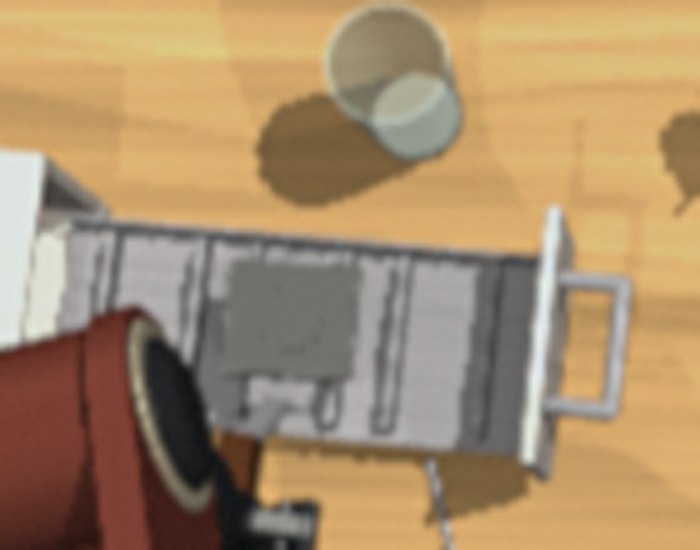

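```bash
python3 - <<'E'
from st import *
T=lambda p:up(p,(170,90),5);S=lambda p:up(p,(330,190),5)
for a,b in [((232,262),(402,466)),((360,268),(268,412)),((350,378),(318,322)),((222,373),(446,375))]: print(*tri(T(a),S(b)))
print(tri(T((291,320)),S((358,394)))[0])
E
```

```text
18.15 [0.5035 0.2179 0.1301] yaw -4.055651178834219 [-0.6793 -0.2925 -1.6889]
[0.6611 0.241  0.0675] [ 0.4736 -0.1717  0.4364 -0.0456]
[0.6581 0.1712 0.0685] [-0.0413  0.0154 -0.0389  0.0023]
[0.5959 0.1744 0.0702] [-0.3571  0.1315 -0.3493  0.0279]
[0.5988 0.2437 0.0672] [ 0.3649 -0.131   0.3495 -0.0432]
[0.6287 0.2076 0.0677]
```

Request:
servo_tool(deltas=[[[0,-1,3,0,0],[0,-1,3,-8,0],[0,-1,3,-16,0],[0,-1,3,-22,0],[0,-1,3,-24,0]]])

```text
time: 18.77
tool_pos: [0.502, 0.2209, 0.1054]
tool_rot: [0.0, 0.999, -0.035, -0.001]
contact_force: [-0.5, -0.4, -1.3]
gripper_width: 0.195
```

```bash
python3 - <<'E'
from st import *
g=grab_frame("scene")
crop("scene",350,210,450,300,7,"s14.png",g)
E
```

```text
18.775 [0.502  0.2209 0.1054] yaw -4.045609977690116 [-0.5398 -0.3546 -1.3041]
```

View pics/s14.png

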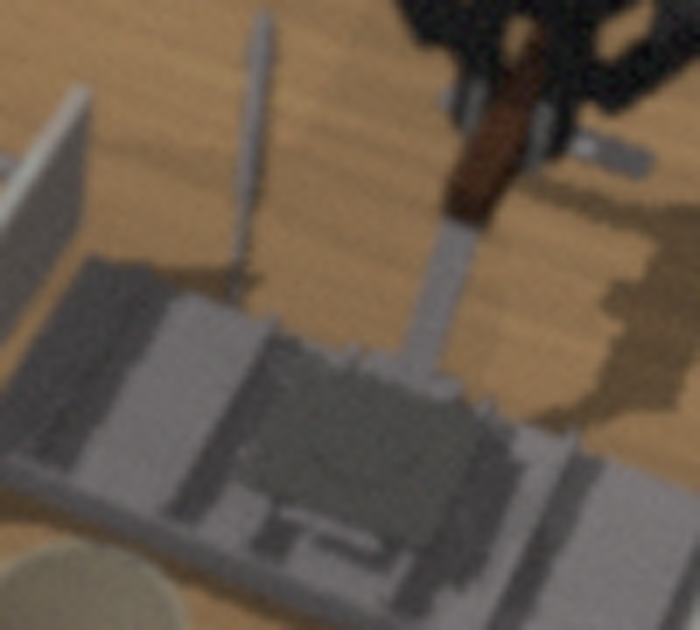

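Request:
servo_tool(deltas=[[[0,0,0.8,-3,0],[0,0,0.8,-6,0],[0,0,0.8,-9,0],[0,0,0.8,-11,0],[0,0,0.8,-11,0]]])

```text
time: 19.45
tool_pos: [0.5024, 0.2218, 0.0951]
tool_rot: [0.0, 0.999, -0.035, -0.0]
contact_force: [0.3, -0.3, -1.3]
gripper_width: 0.2
```

```bash
python3 - <<'E'
from st import *
g=grab_frame("scene")
crop("scene",350,210,450,300,7,"s15.png",g)
E
```

```text
19.45 [0.5024 0.2218 0.0951] yaw -4.0485826749451475 [ 0.2692 -0.3069 -1.25  ]
```

View pics/s15.png

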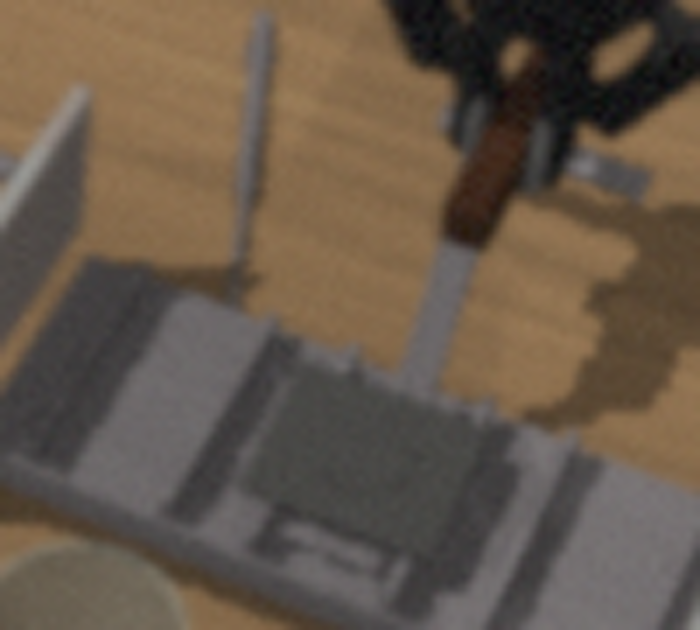

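Request:
servo_tool(deltas=[[[0,0,0,-2,0],[0,0,0,-2,0],[0,-6,0.4,-2,0],[0,-16,1.1,-2,0]]])

```text
time: 20.0
tool_pos: [0.486, 0.2229, 0.0933]
tool_rot: [-0.0, 0.999, -0.035, -0.0]
contact_force: [-0.6, -0.1, -1.8]
gripper_width: 0.194
```

```bash
python3 - <<'E'
from st import *
g=grab_frame("scene");f=grab_frame("top")
crop("scene",350,210,450,300,7,"s16.png",g)
crop("top",170,90,310,200,5,"t16.png",f)
E
```

```text
20.0 [0.486  0.2229 0.0933] yaw -4.056622463583179 [-0.5661 -0.1117 -1.776 ]
```

View pics/s16.png

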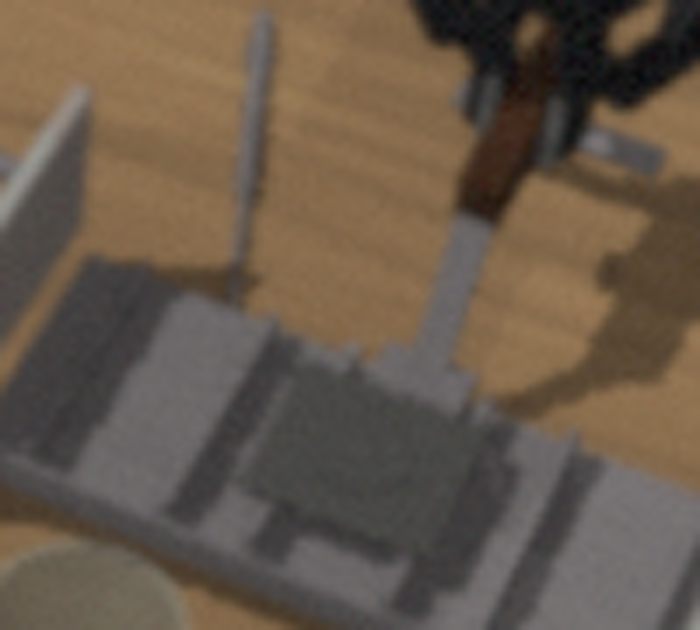

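View pics/t16.png

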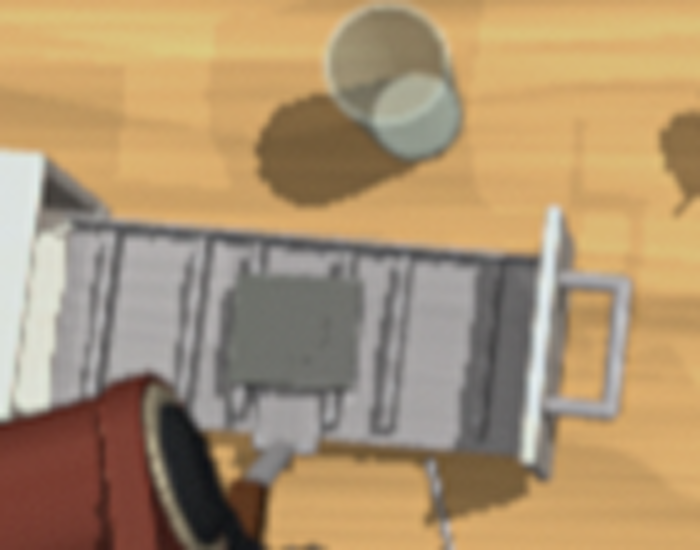

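Request:
servo_tool(deltas=[[[0,-15,1,0,0],[0,-40,2.8,0,0],[0,-65,4.5,0,0],[0,-90,6.3,0,0],[0,-105,7.3,0,0]]])

```text
time: 20.72
tool_pos: [0.3798, 0.2302, 0.093]
tool_rot: [0.0, 0.999, -0.035, -0.0]
contact_force: [-0.1, 0.3, -1.0]
gripper_width: 0.199
```

Request:
servo_tool(deltas=[[[0,0,0,30,0],[0,0,0,60,0],[0,5,-40,80,0],[0,10,-100,80,0],[0,15,-160,80,0]]])

```text
time: 21.35
tool_pos: [0.3965, 0.0689, 0.1741]
tool_rot: [0.0, 0.999, -0.035, 0.001]
contact_force: [0.3, 0.0, -1.6]
gripper_width: 0.198
```

```bash
python3 - <<'E'
from st import *
g=grab_frame("scene");f=grab_frame("top")
crop("scene",330,190,490,310,5,"s17.png",g)
crop("top",170,90,310,200,5,"t17.png",f)
T=lambda p:up(p,(170,90),5)
E
```

```text
21.35 [0.3965 0.0689 0.1741] yaw -3.9546909014627367 [ 0.276   0.0099 -1.61  ]
```

View pics/s17.png

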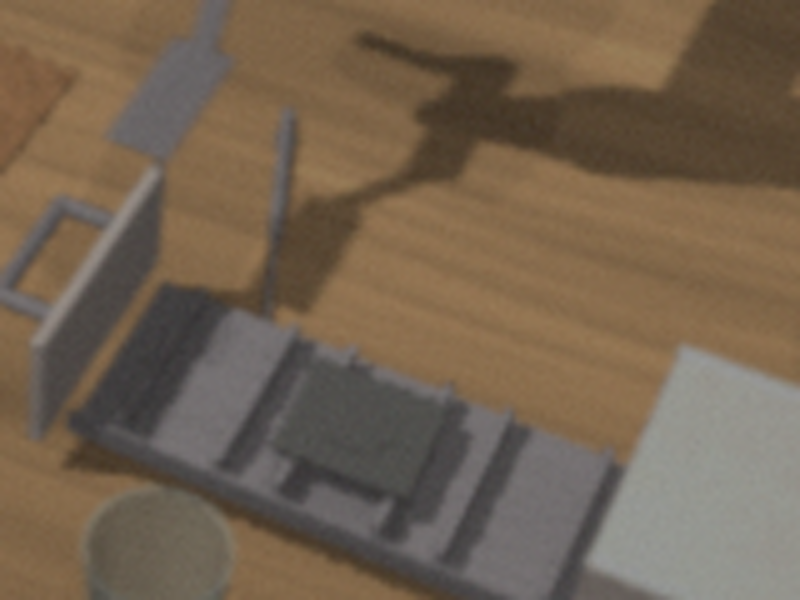

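View pics/t17.png

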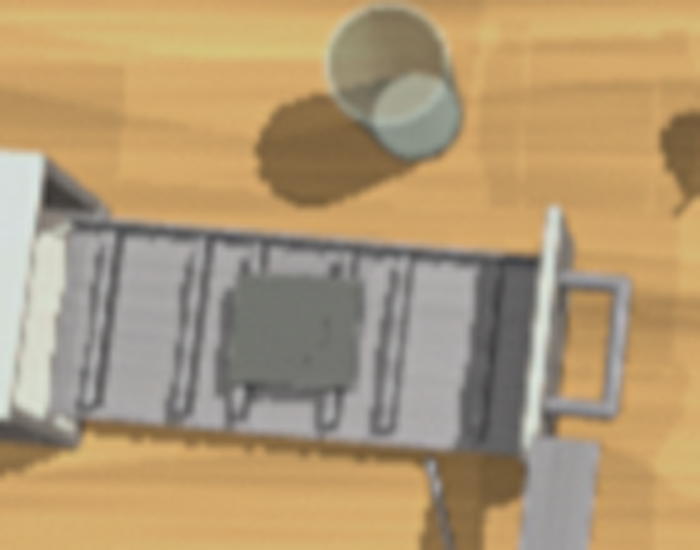

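Request:
servo_tool(deltas=[[[0,0,-40,20,0],[0,0,-90,20,0],[0,2,-150,20,0],[0,4,-210,20,0],[0,6,-260,20,-0.1]]])

```text
time: 22.08
tool_pos: [0.4025, -0.1912, 0.1935]
tool_rot: [0.0, 0.999, -0.041, 0.001]
contact_force: [1.4, 0.3, -0.8]
gripper_width: 0.201
```

Request:
servo_tool(deltas=[[[0,0,-50,0,0],[0,1,-92,0,0],[0,1,-95,-40,0],[0,1,-95,-75,0],[0,1,-95,-98,0]]])

```text
time: 22.7
tool_pos: [0.4031, -0.2835, 0.0931]
tool_rot: [-0.001, 0.999, -0.04, -0.001]
contact_force: [0.1, 0.9, -2.1]
gripper_width: 0.197
```

```bash
python3 - <<'E'
from st import *
g=grab_frame("scene");f=grab_frame("top")
crop("scene",170,130,330,260,5,"s18.png",g)
crop("top",330,120,450,230,5,"t18.png",f)
E
```

```text
22.7 [ 0.4031 -0.2835  0.0931] yaw -4.62993636972943 [ 0.1129  0.9245 -2.0611]
```

View pics/s18.png

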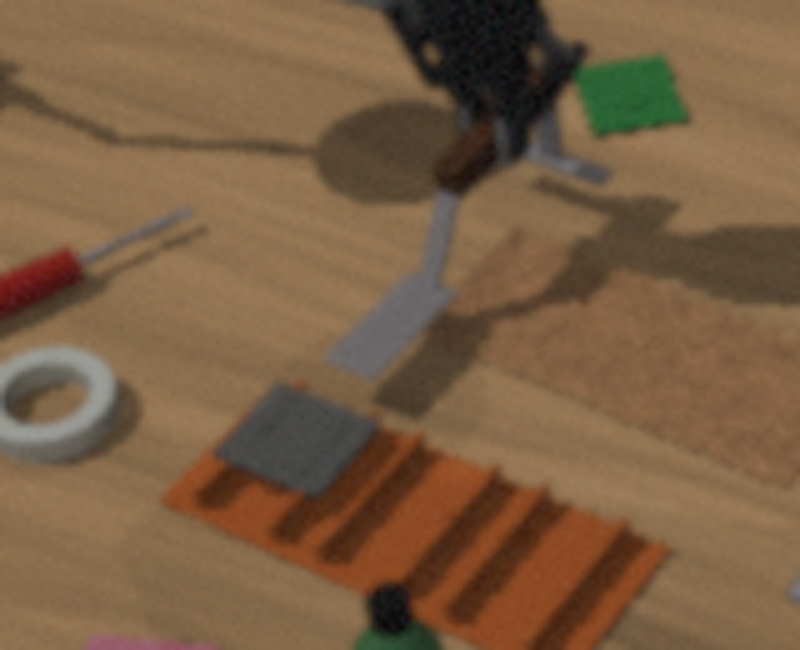

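View pics/t18.png

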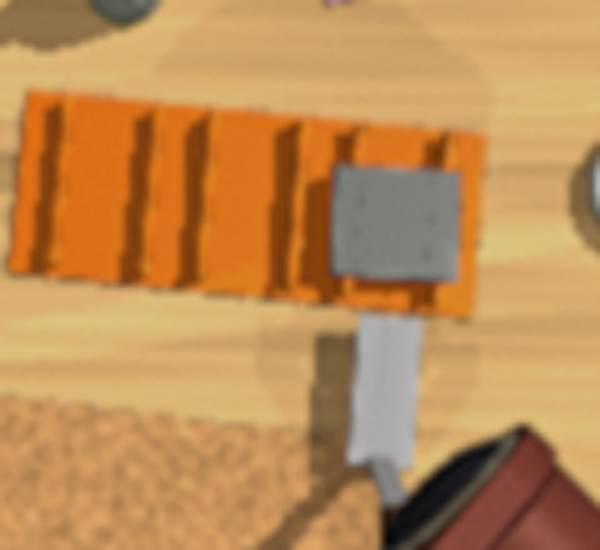

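```bash
python3 - <<'E'
from st import *
c=np.array([.6244,-.2999]);ay=np.array([.08,.9968]);ax=np.array([.9968,-.08])
T=lambda p:up(p,(330,120),5);S=lambda p:up(p,(170,130),5)
for a,b in [((361,315),(370,381)),((422,318),(327,362)),((348,462),(456,296))]:
    P=tri(T(a),S(b))[0];print(P,(P[:2]-c)@ax,(P[:2]-c)@ay)
for p in back("top",T([(361,315),(422,318),(348,462),(410,466)]),.029): print(p,(p[:2]-c)@ax,(p[:2]-c)@ay)
# rib edges of right bay (z .02), empty left bay for check
for p in back("top",T([(27,90),(484,136),(472,320),(10,272)]),.004): print((p[:2]-c)@ax,(p[:2]-c)@ay)
E
```

```text
22.8 [ 0.402  -0.2824  0.0919] yaw -4.611629609775603 [-0.0898  1.0404 -0.3218]
[ 0.5643 -0.2793  0.0265] -0.06159572321478589 0.015696978480861143
[ 0.5622 -0.3116  0.0276] -0.061033446980339384 -0.0166856213960758
[ 0.4806 -0.271   0.0264] -0.14567187400512455 0.017319979869400606
[ 0.5629 -0.2767  0.029 ] -0.0631498902239294 0.018240993785236054
[ 0.5619 -0.311   0.029 ] -0.061462111332259546 -0.016028184433800705
[ 0.4798 -0.2692  0.029 ] -0.14658083929180124 0.019074064116257824
[ 0.4782 -0.3037  0.029 ] -0.14538052338805688 -0.01550207343709686
0.054542316497842074 0.21785621712306075
0.05328687462465478 -0.049773746845007356
-0.055491983624898204 -0.05042372774140707
-0.05384902207241099 0.21728673467235265
```

Request:
servo_tool(deltas=[[[0,0,-1,-9,0],[0,0,-1,-16,0],[0,0,-1,-16,0],[0,10,-1.8,-16,0],[0,20,-2.6,-16,0]]])

```text
time: 23.42
tool_pos: [0.4246, -0.2878, 0.08]
tool_rot: [0.0, 0.999, -0.041, 0.001]
contact_force: [-0.1, -0.7, -2.1]
gripper_width: 0.199
```

```bash
python3 - <<'E'
from st import *
g=grab_frame("scene")
crop("scene",180,170,300,260,6,"s19.png",g)
E
```

```text
23.425 [ 0.4246 -0.2878  0.08  ] yaw -4.65543510154945 [-0.0537 -0.6533 -2.0588]
```

View pics/s19.png

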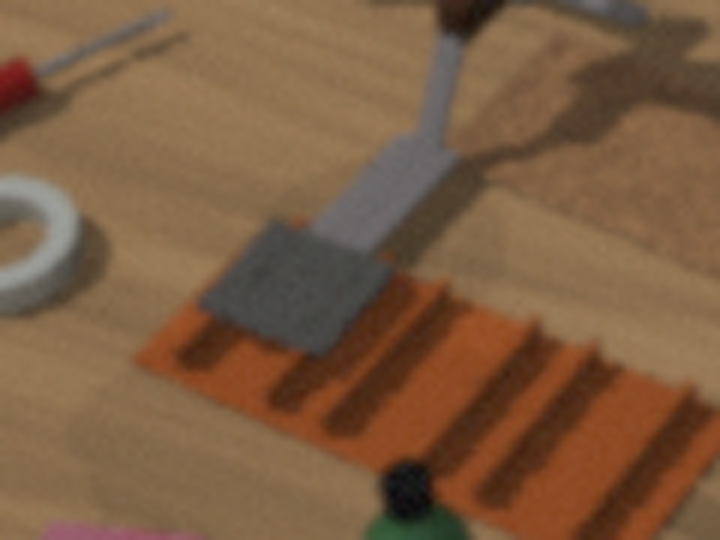

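Request:
servo_tool(deltas=[[[0,0,1,-4.5,0],[0,0,1,-4.5,0],[0,0,1,-4.5,0]]])

```text
time: 23.85
tool_pos: [0.4232, -0.2863, 0.0745]
tool_rot: [-0.0, 0.999, -0.041, -0.0]
contact_force: [-0.0, 0.1, -2.1]
gripper_width: 0.199
```

```bash
python3 st.py
```

```text
23.85 [ 0.4232 -0.2863  0.0745] yaw -4.6541896894501535 [-0.0072  0.1083 -2.0906]
```

Request:
servo_tool(deltas=[[[0,10,-0.8,0.5,0],[0,28,-2.1,0.5,0],[0,48,-3.6,0.5,0],[0,64,-4.9,0.5,0],[0,69,-5.3,0.5,0]]])

```text
time: 24.48
tool_pos: [0.4939, -0.2918, 0.0754]
tool_rot: [0.0, 0.999, -0.04, 0.0]
contact_force: [0.1, 0.2, -1.5]
gripper_width: 0.201
```

```bash
python3 - <<'E'
from st import *
g=grab_frame("scene")
crop("scene",180,170,300,260,6,"s20.png",g)
E
```

```text
24.475 [ 0.4939 -0.2918  0.0754] yaw -4.595794752433796 [ 0.0847  0.2257 -1.4968]
```

View pics/s20.png

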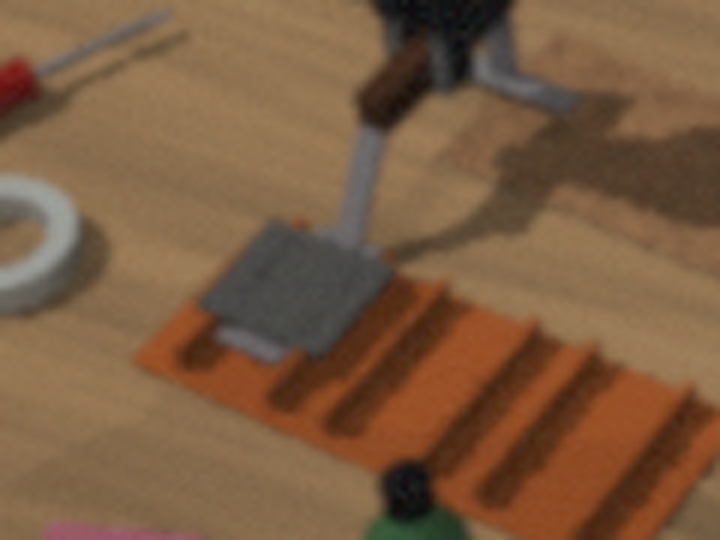

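Request:
servo_tool(deltas=[[[0,0,0,5,0],[0,0,0,10,0],[0,0,0,17,0],[0,0,0,30,0],[0,0,0,45,0]]])

```text
time: 25.15
tool_pos: [0.4924, -0.2918, 0.1215]
tool_rot: [0.0, 0.999, -0.041, 0.0]
contact_force: [1.0, 0.2, -1.4]
gripper_width: 0.2
```

Request:
servo_tool(deltas=[[[0,0,0,20,0],[0,0,0,42,0],[0,0,0,64,0],[0,0,0,72,0],[0,0,0,74,0]]])

```text
time: 25.78
tool_pos: [0.4927, -0.2919, 0.1952]
tool_rot: [0.0, 0.999, -0.041, 0.001]
contact_force: [-0.5, -0.0, -3.0]
gripper_width: 0.201
```

```bash
python3 - <<'E'
from st import *
g=grab_frame("scene")
crop("scene",180,110,340,230,5,"s21.png",g)
E
```

```text
25.775 [ 0.4927 -0.2919  0.1952] yaw -4.644547996574769 [-0.4928 -0.0314 -3.0476]
```

View pics/s21.png

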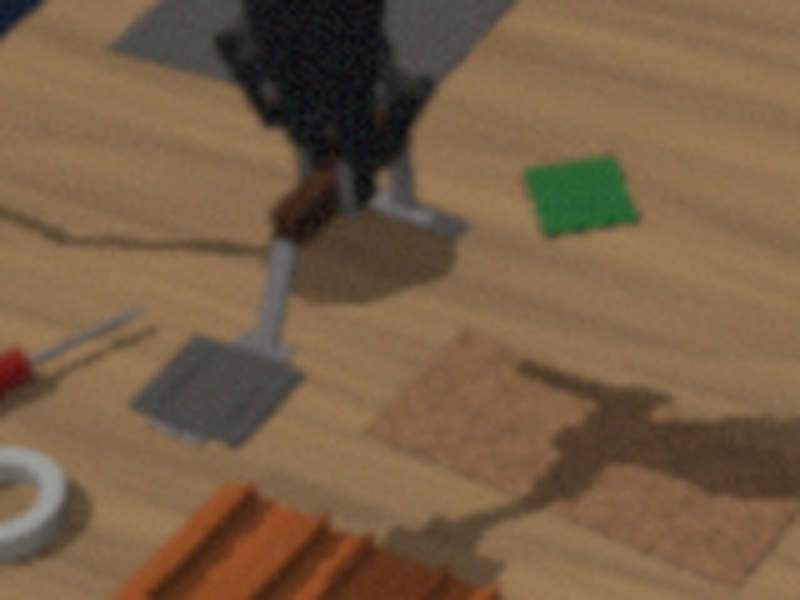

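Plate0 is on the blade, seen at crop (215,390). I'll carry it across to the rack.

Request:
servo_tool(deltas=[[[0,0,8,0,0],[0,0,24,0,0],[0,0,46,0,0],[0,0,70,0,0.1],[0,0,95,0,0.1]]])

```text
time: 26.45
tool_pos: [0.4923, -0.1945, 0.1942]
tool_rot: [-0.0, 0.999, -0.035, 0.0]
contact_force: [0.9, -0.0, -2.8]
gripper_width: 0.2
```

Request:
servo_tool(deltas=[[[0,0,25,0,0],[0,0,50,0,0],[0,0,75,0,0],[0,0,100,0,0],[0,0,125,0,0]]])

```text
time: 27.08
tool_pos: [0.492, -0.0695, 0.1943]
tool_rot: [-0.0, 0.999, -0.035, 0.0]
contact_force: [0.4, 0.1, -1.6]
gripper_width: 0.197
```

Request:
servo_tool(deltas=[[[0,1,25,0,0],[0,2,50,0,0],[0,3,75,0,0],[0,4,100,0,0],[0,4,125,0,0]]])

```text
time: 27.7
tool_pos: [0.4957, 0.0554, 0.1943]
tool_rot: [-0.0, 0.999, -0.035, 0.0]
contact_force: [-1.3, -0.2, -2.1]
gripper_width: 0.196
```

Request:
servo_tool(deltas=[[[0,0,25,0,0],[0,1,48,0,0],[0,2,68,0,0],[0,2,80,0,0],[0,2,86,0,0]]])

```text
time: 28.32
tool_pos: [0.498, 0.1403, 0.1943]
tool_rot: [0.0, 0.999, -0.035, -0.0]
contact_force: [0.6, 0.3, -2.5]
gripper_width: 0.196
```

```bash
python3 st.py
```

```text
28.325 [0.498  0.1403 0.1943] yaw -3.9690455600804078 [ 0.5879  0.3199 -2.5199]
```

Request:
servo_tool(deltas=[[[0,0,-1,-10,0],[0,-1,-1.5,-30,0],[0,-1,-1.5,-50,0],[0,-1,-1.5,-70,0],[0,-1,-1.5,-76,0]]])

```text
time: 28.95
tool_pos: [0.4956, 0.1372, 0.1151]
tool_rot: [0.0, 0.999, -0.036, -0.003]
contact_force: [-0.6, 0.0, -1.6]
gripper_width: 0.199
```

```bash
python3 - <<'E'
from st import *
g=grab_frame("scene");f=grab_frame("top")
crop("scene",330,190,450,290,6,"s22.png",g);crop("top",200,90,310,200,5,"t22.png",f)
E
```

```text
28.95 [0.4956 0.1372 0.1151] yaw -4.08543534793062 [-0.5583  0.0431 -1.63  ]
```

View pics/s22.png

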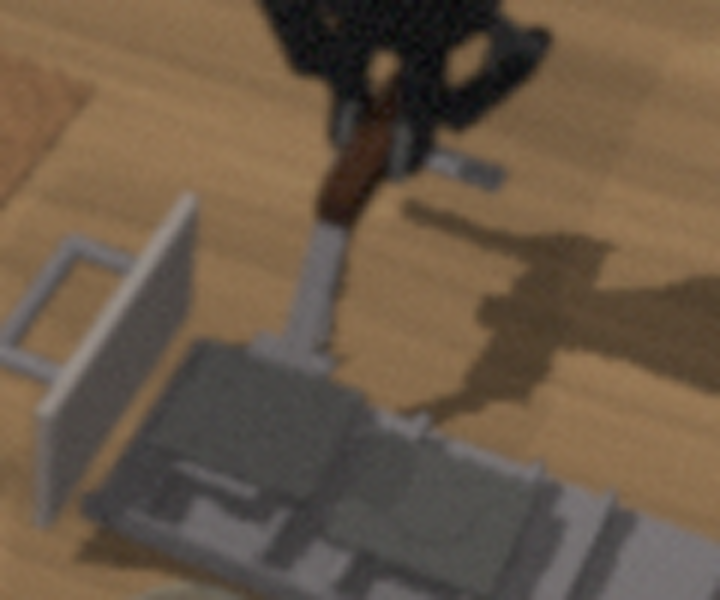

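View pics/t22.png

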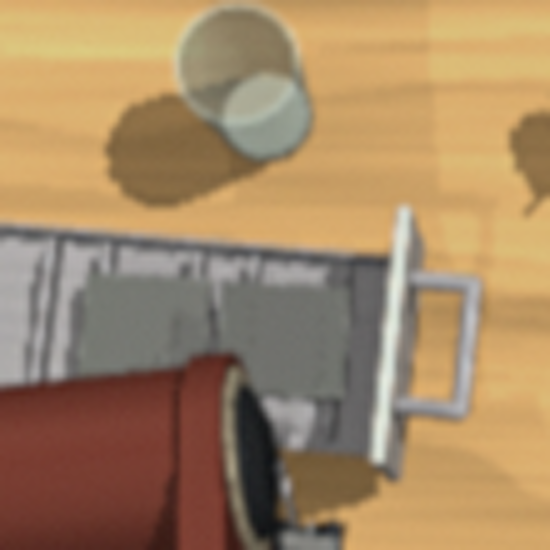

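Request:
servo_tool(deltas=[[[0,0,0,-5,0],[0,0,0,-9,0],[0,0,0,-12,0],[0,0,0,-12,0]]])

```text
time: 29.55
tool_pos: [0.4974, 0.1378, 0.1061]
tool_rot: [0.0, 0.999, -0.035, -0.0]
contact_force: [-0.8, 0.4, -1.7]
gripper_width: 0.199
```

```bash
python3 - <<'E'
from st import *
g=grab_frame("scene");f=grab_frame("top")
crop("scene",330,200,430,290,7,"s23.png",g);crop("top",200,110,300,190,7,"t23.png",f)
E
```

```text
29.55 [0.4974 0.1378 0.1061] yaw -4.042851824157192 [-0.7612  0.3771 -1.7479]
```

View pics/s23.png

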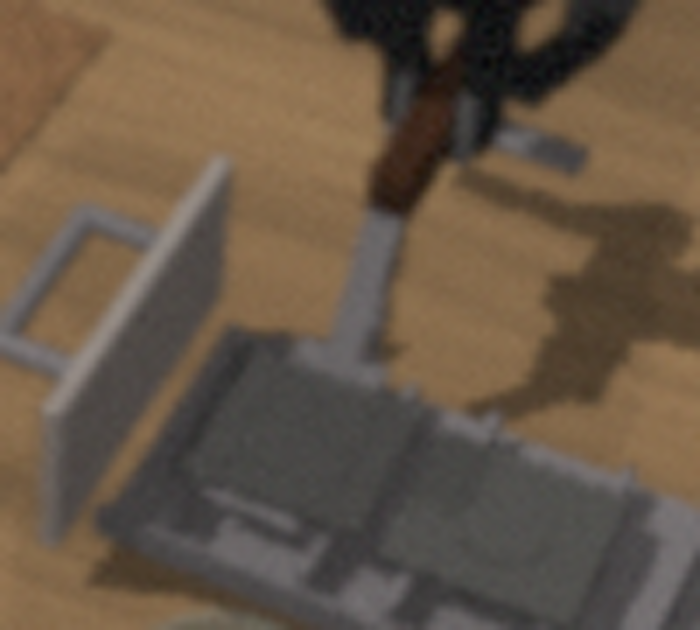

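View pics/t23.png

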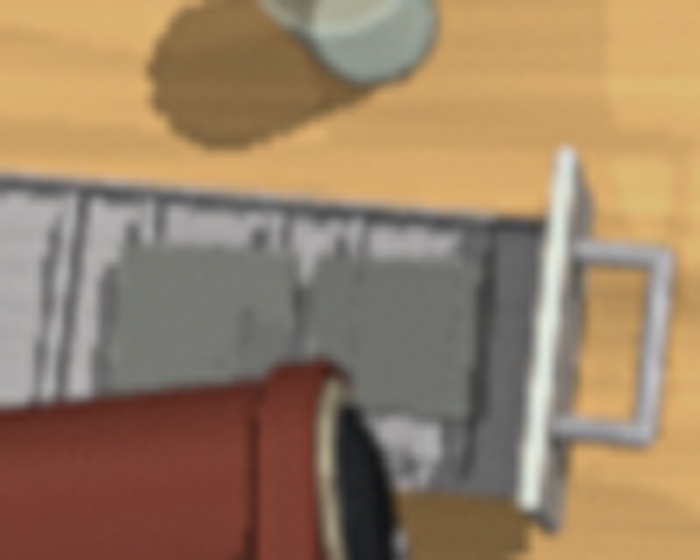

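```bash
python3 - <<'E'
from st import *
g=grab_frame("scene");f=grab_frame("top")
def eq(a): return np.clip((a.astype(float)/110)**.6*255,0,255).astype(np.uint8)
crop("scene",330,225,430,290,7.5,"s24.png",eq(g));crop("top",225,120,300,190,8,"t24.png",np.clip((f.astype(float)-50)*2.2,0,255).astype(np.uint8))
E
```

```text
29.65 [0.4975 0.1378 0.1064] yaw -4.044014579446835 [-0.1364 -0.6145 -1.7728]
```

View pics/s24.png

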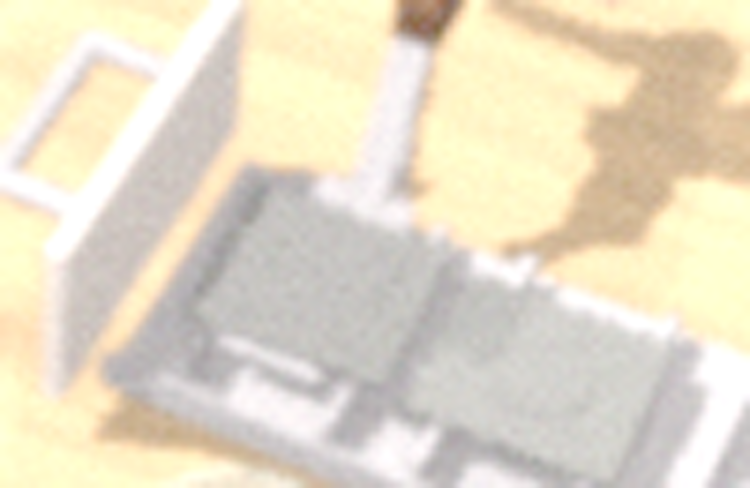

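View pics/t24.png

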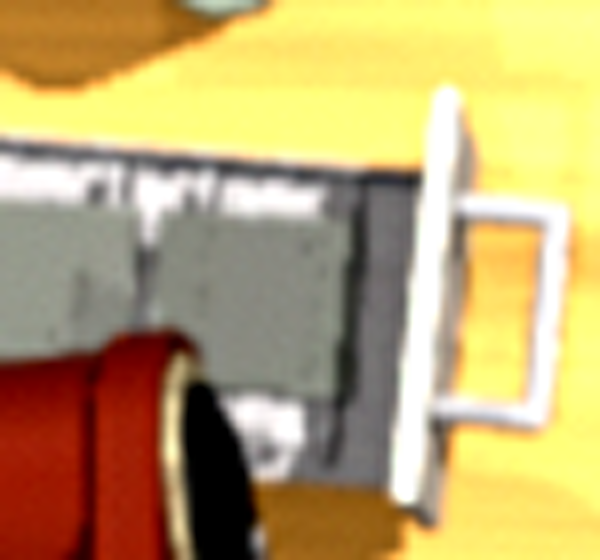

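```bash
cat > ov.py <<'E'
from st import *
H=np.array([.6155,.028]);cx=np.array([.0695,.9976]);cy=np.array([-.9976,.0695])
def ov(n,im,x0,y0,x1,y1,k,name,extra=[]):
    o=np.array([x0,y0]);c=cv2.resize(im[y0:y1,x0:x1],None,fx=k,fy=k,interpolation=cv2.INTER_CUBIC)[:,:,::-1].copy()
    def ln(P,col,cl=True): cv2.polylines(c,[np.round((proj(n,np.array(P))-o+.5)*k-.5).astype(int)],cl,col,1)
    def R(a0,a1,b0,b1,z): return [[*(H+a*cx+b*cy),z] for a,b in((a0,b0),(a1,b0),(a1,b1),(a0,b1))]
    for bx in(.103,.187,.271):
        for s in(-1,1): ln(R(bx+s*.026-.0025,bx+s*.026+.0025,-.05,.05,.037),(255,255,0))
    ln(R(-.005,.005,-.035,.035,.074),(0,0,255)); ln(R(.035,.04,-.07,.07,.094),(0,0,255))
    for P,col in extra: ln(P,col)
    cv2.imwrite("pics/"+name,c)
E
python3 - <<'E'
from ov import *
f=grab_frame("top");g=grab_frame("scene")
ov("top",f,170,110,310,190,5,"o2.png"); ov("scene",g,330,200,490,310,4.5,"o3.png")
E
```

```text
29.75 [0.4976 0.1378 0.1065] yaw -4.044800665377913 [-0.5727 -0.157  -1.9912]
```

View pics/o2.png

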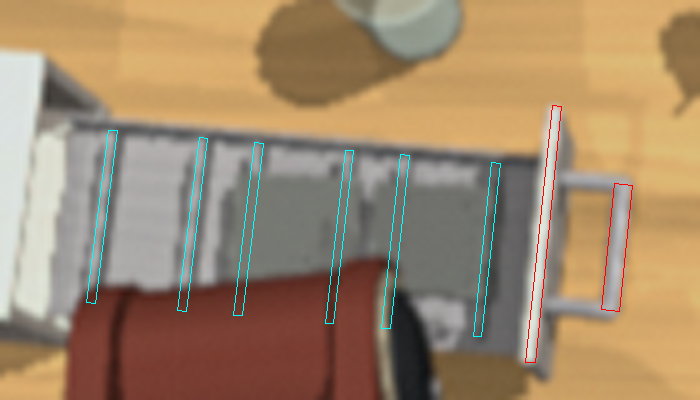

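View pics/o3.png

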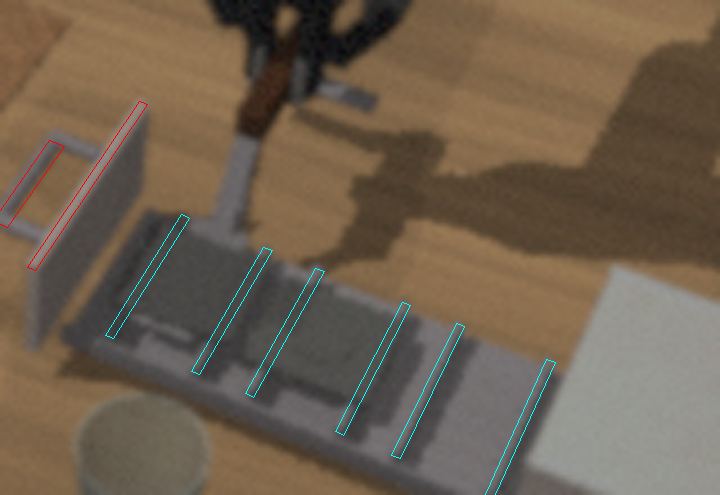

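Request:
servo_tool(deltas=[[[0,0,-2.5,0,0],[0,0,-2.5,-4,0],[0,0,-2.5,-7,0],[0,0,-2.5,-10,0],[0,0,-2.5,-11.5,0]]])

```text
time: 30.48
tool_pos: [0.4973, 0.1353, 0.0944]
tool_rot: [0.0, 0.999, -0.035, -0.0]
contact_force: [-0.4, 0.8, -2.0]
gripper_width: 0.2
```

```bash
python3 - <<'E'
from ov import *
g=grab_frame("scene");f=grab_frame("top")
def eq(a): return np.clip((a.astype(float)/110)**.6*255,0,255).astype(np.uint8)
crop("scene",330,225,430,290,7.5,"s25.png",eq(g));crop("top",225,120,300,190,8,"t25.png",np.clip((f.astype(float)-50)*2.2,0,255).astype(np.uint8))
E
```

```text
30.475 [0.4973 0.1353 0.0944] yaw -4.044739658396965 [-0.3631  0.831  -2.0231]
```

View pics/s25.png

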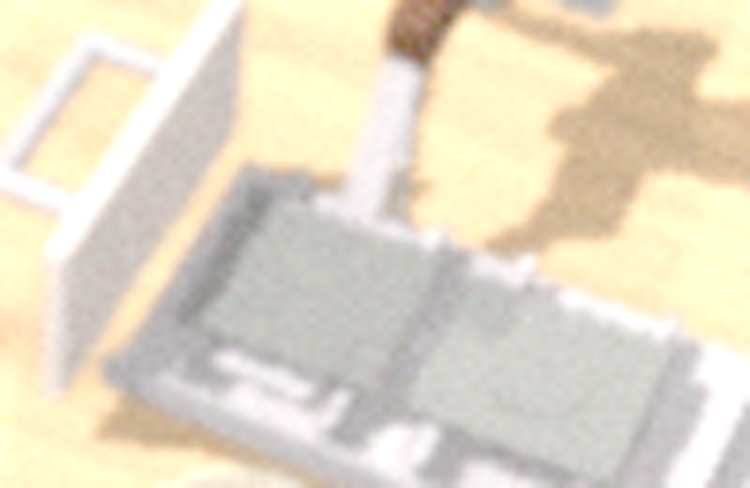

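View pics/t25.png

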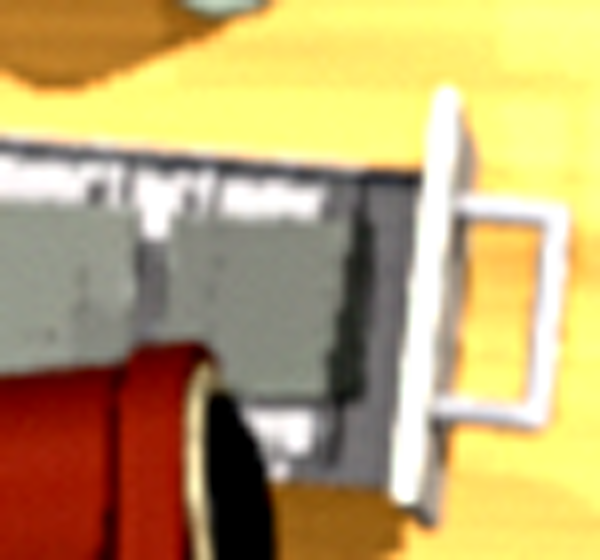

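Request:
servo_tool(deltas=[[[0,0,0,-2,0],[0,0,0,-2,0],[0,-6,0.4,-2,0],[0,-18,1.2,-2,0]]])

```text
time: 31.08
tool_pos: [0.4791, 0.1365, 0.0929]
tool_rot: [-0.0, 0.999, -0.035, 0.0]
contact_force: [0.5, 0.3, -0.7]
gripper_width: 0.201
```

```bash
python3 - <<'E'
from ov import *
g=grab_frame("scene")
def eq(a): return np.clip((a.astype(float)/110)**.6*255,0,255).astype(np.uint8)
crop("scene",330,225,430,290,7.5,"s26.png",eq(g))
E
```

```text
31.075 [0.4791 0.1365 0.0929] yaw -4.056855233368121 [ 0.5245  0.3291 -0.7314]
```

View pics/s26.png

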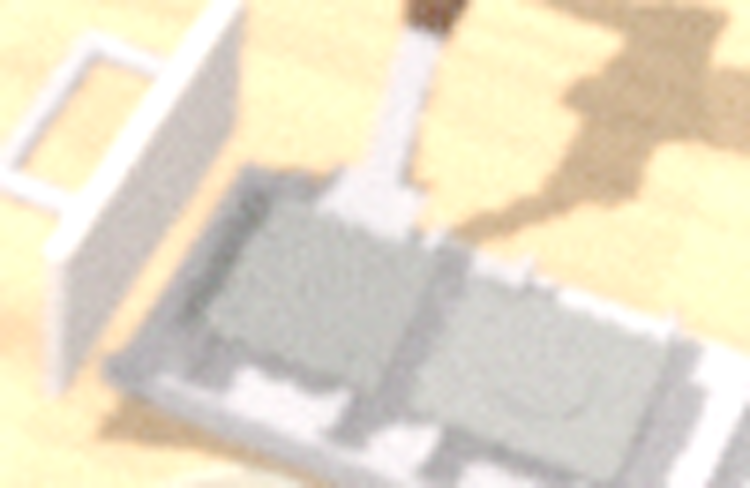

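Request:
servo_tool(deltas=[[[0,-15,1,0,0],[0,-40,2.8,0,0],[0,-65,4.5,0,0],[0,-90,6.3,0,0],[0,-105,7.3,0,0]]])

```text
time: 31.75
tool_pos: [0.3725, 0.1439, 0.0923]
tool_rot: [0.0, 0.999, -0.035, -0.0]
contact_force: [0.2, -0.2, -1.3]
gripper_width: 0.198
```

Request:
servo_tool(deltas=[[[0,0,0,30,0],[0,0,-10,70,0],[0,5,-50,90,0],[0,10,-110,90,0],[0,15,-170,90,0]]])

```text
time: 32.38
tool_pos: [0.389, -0.0274, 0.1833]
tool_rot: [0.0, 0.999, -0.035, 0.001]
contact_force: [1.0, 0.7, -1.4]
gripper_width: 0.198
```

```bash
python3 - <<'E'
from ov import *
g=grab_frame("scene");f=grab_frame("top")
ov("top",f,170,110,310,190,5,"o4.png"); ov("scene",g,330,200,490,310,4.5,"o5.png")
E
```

```text
32.375 [ 0.389  -0.0274  0.1833] yaw -3.961728192104132 [ 0.9738  0.7303 -1.45  ]
```

View pics/o4.png

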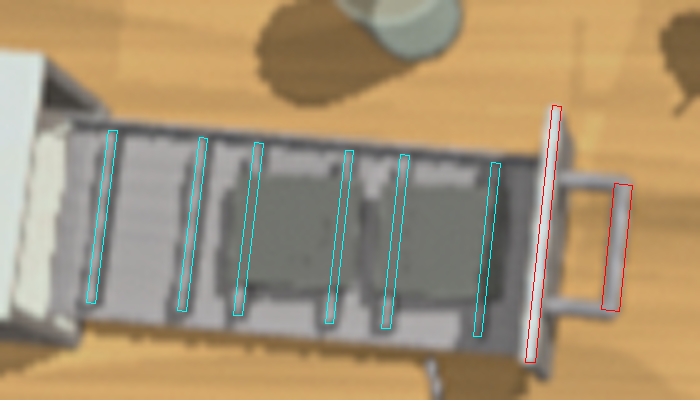

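View pics/o5.png

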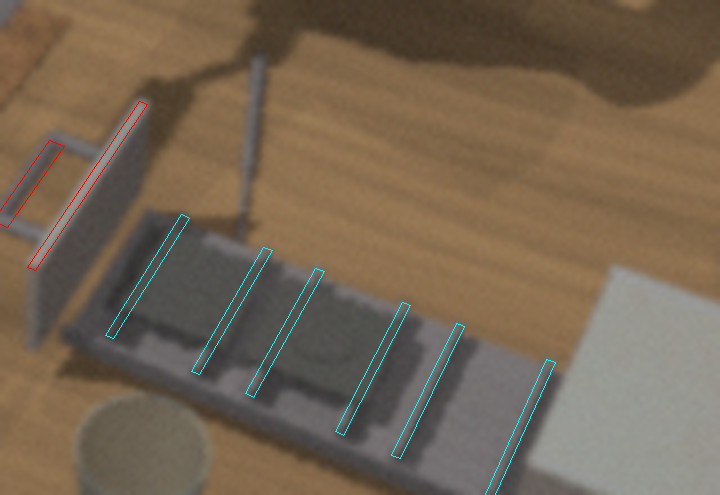

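Request:
servo_tool(deltas=[[[0,9,-36,0,1.7],[0,18,-72,0,3.4],[0,27,-108,0,5.1],[0,36,-144,0,6.8],[0,47,-181,0,8.5]]])

```text
time: 33.1
tool_pos: [0.4365, -0.207, 0.1826]
tool_rot: [-0.0, 0.916, 0.401, 0.0]
contact_force: [0.8, 0.6, -1.2]
gripper_width: 0.198
```

Request:
servo_tool(deltas=[[[0,0,0,0,1.7],[0,0,0,0,3.4],[0,0,0,0,5.1],[0,0,0,0,6.9],[0,0,0,0,6.9]]])

```text
time: 33.72
tool_pos: [0.4363, -0.206, 0.1826]
tool_rot: [-0.0, 0.718, 0.696, 0.0]
contact_force: [0.3, 1.2, -1.7]
gripper_width: 0.196
```

```bash
python3 st.py
```

```text
33.725 [ 0.4363 -0.206   0.1826] yaw 88.28967824901841 [ 0.254   1.1583 -1.6876]
```

Request:
servo_tool(deltas=[[[0,0,-3,-40,0],[0,0,-3,-75,0],[0,0,-3,-95,0],[0,0,-3,-108,0],[0,0,-3,-112,0]]])

```text
time: 34.35
tool_pos: [0.4363, -0.2097, 0.0703]
tool_rot: [-0.0, 0.718, 0.697, -0.0]
contact_force: [-0.2, -0.6, -0.4]
gripper_width: 0.198
```

Request:
servo_tool(deltas=[[[0,0,0,-1,0],[0,0,0,-2,0],[0,0,0,-2.5,0]]])

```text
time: 34.72
tool_pos: [0.4369, -0.2105, 0.069]
tool_rot: [0.001, 0.717, 0.697, 0.0]
contact_force: [-0.3, 0.2, -0.7]
gripper_width: 0.199
```

Request:
servo_tool(deltas=[[[0,0,0,-1,0],[0,0,0,-2,0],[0,0,0,-2,0]]])

```text
time: 35.1
tool_pos: [0.4368, -0.2105, 0.0671]
tool_rot: [0.0, 0.717, 0.697, -0.0]
contact_force: [-1.8, 1.1, 4.5]
gripper_width: 0.198
```

Request:
servo_tool(deltas=[[[45,0,0,0,0],[45,0,0,0,0],[45,0,0,0,0],[45,0,0,0,0]]])

```text
time: 35.6
tool_pos: [0.4364, -0.2101, 0.0662]
tool_rot: [-0.0, 0.717, 0.697, -0.0]
contact_force: [-0.2, 0.1, 1.3]
gripper_width: 0.528
```

Request:
servo_tool(deltas=[[[45,0,0,15,0],[45,0,0,50,0],[45,0,0,100,0],[45,0,0,150,0]]])

```text
time: 36.1
tool_pos: [0.4364, -0.2101, 0.2189]
tool_rot: [0.0, 0.717, 0.697, 0.0]
contact_force: [0.8, -0.1, 0.5]
gripper_width: 0.527
```

```bash
python3 - <<'E'
from ov import *
g=grab_frame("scene")
crop("scene",230,130,360,240,6,"s27.png",g)
E
```

```text
36.1 [ 0.4364 -0.2101  0.2189] yaw 88.35181297605624 [ 0.8196 -0.0748  0.533 ]
```

View pics/s27.png

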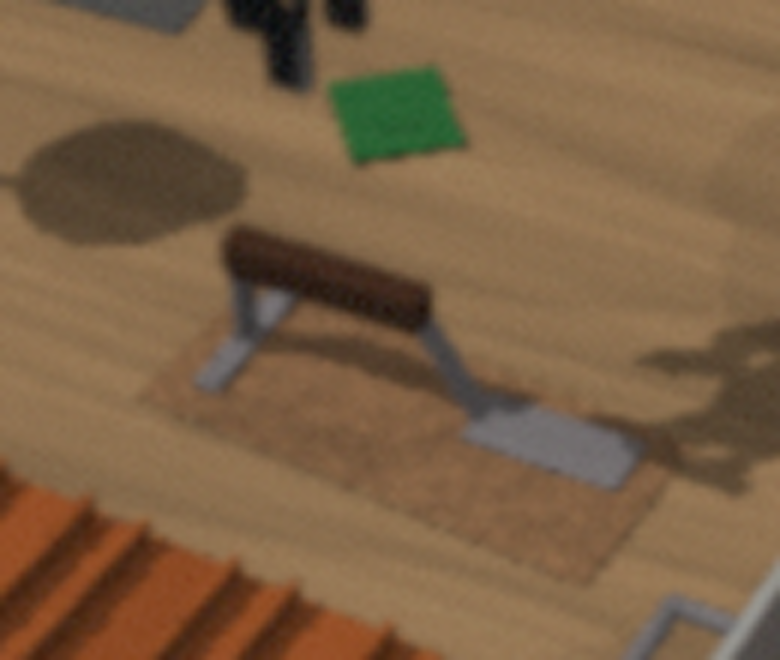

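Request:
servo_tool(deltas=[[[22,20,25,0,-1.7],[22,40,50,0,-3.4],[22,60,80,0,-5.1],[22,80,105,0,-6.8],[22,100,130,0,-8.5]]])

```text
time: 36.78
tool_pos: [0.5373, -0.0793, 0.2174]
tool_rot: [0.0, 0.948, 0.318, 0.001]
contact_force: [0.0, -0.5, -0.6]
gripper_width: 0.257
```

Request:
servo_tool(deltas=[[[22,20,25,0,-1.7],[22,40,50,0,-3.4],[22,60,80,0,-5.1],[22,78,108,0,-6.9],[22,78,108,0,-6.9]]])

```text
time: 37.4
tool_pos: [0.6153, 0.0294, 0.2171]
tool_rot: [-0.0, 0.999, -0.034, 0.0]
contact_force: [-0.2, -0.5, 0.0]
gripper_width: 0.261
```

```bash
python3 st.py
```

```text
37.4 [0.6153 0.0294 0.2171] yaw -3.868473352488627 [-0.1685 -0.504   0.0372]
```

Request:
servo_tool(deltas=[[[22,0,-1,-40,0],[22,0,-1,-80,0],[22,0,-1,-110,0],[22,0,-1,-130,0],[22,0,-1,-137,0]]])

```text
time: 38.02
tool_pos: [0.6139, 0.0263, 0.0785]
tool_rot: [0.0, 0.999, -0.035, -0.001]
contact_force: [0.0, 0.5, 0.4]
gripper_width: 0.257
```

Request:
servo_tool(deltas=[[[0,0,0,0,0],[0,0,0,0,0],[0,0,0,0,0],[0,0,0,0,0]]])

```text
time: 38.52
tool_pos: [0.6143, 0.0274, 0.0792]
tool_rot: [-0.001, 0.999, -0.035, -0.0]
contact_force: [1.6, 5.8, -6.2]
gripper_width: 0.091
```

```bash
python3 - <<'E'
from ov import *
g=grab_frame("scene")
crop("scene",300,180,430,290,6,"s28.png",g)
E
```

```text
38.525 [0.6143 0.0274 0.0792] yaw -4.026813755727385 [ 1.5652  5.765  -6.1518]
```

View pics/s28.png

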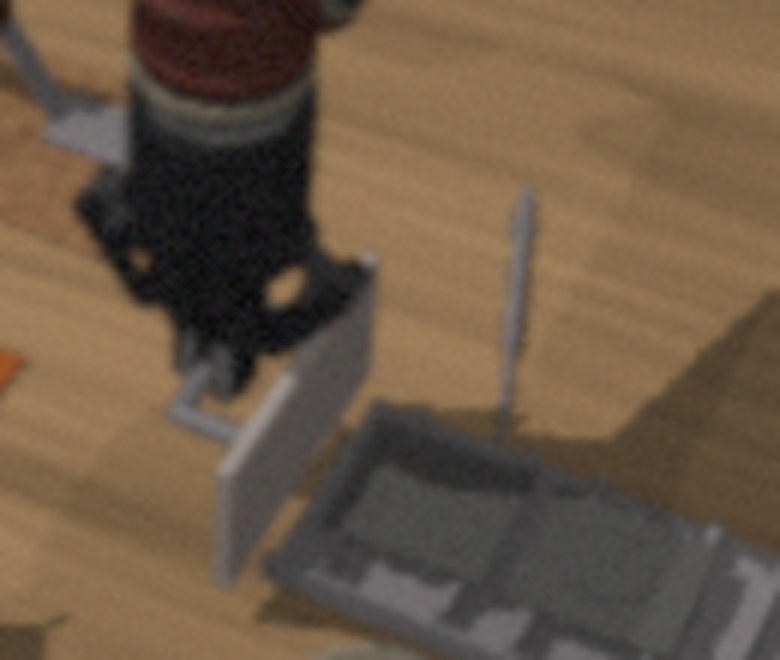

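Request:
servo_tool(deltas=[[[0,0.3,4,0,0],[0,0.8,12,0,0],[0,1.7,25,0,0],[0,3,43,0,0],[0,4.2,61,0,0]]])

```text
time: 39.2
tool_pos: [0.6187, 0.0892, 0.0793]
tool_rot: [0.0, 0.999, -0.035, 0.0]
contact_force: [-1.3, -1.7, -6.5]
gripper_width: 0.091
```

Request:
servo_tool(deltas=[[[0,1.2,18,0,0],[0,2.5,36,0,0],[0,3.8,54,0,0],[0,5,72,0,0],[0,6.3,90,0,0]]])

```text
time: 39.83
tool_pos: [0.6251, 0.179, 0.0793]
tool_rot: [-0.0, 0.999, -0.035, 0.0]
contact_force: [-0.1, -1.7, -6.6]
gripper_width: 0.094
```

Request:
servo_tool(deltas=[[[0,1.2,18,0,0],[0,2.5,36,0,0],[0,3.7,53,0,0],[0,4.6,66,0,0],[0,5.2,75,0,0]]])

```text
time: 40.45
tool_pos: [0.6303, 0.2537, 0.0793]
tool_rot: [-0.0, 0.999, -0.035, 0.0]
contact_force: [0.7, -2.2, -6.2]
gripper_width: 0.091
```

```bash
python3 - <<'E'
from ov import *
g=grab_frame("scene")
crop("scene",370,200,500,310,6,"s29.png",g)
E
```

```text
40.45 [0.6303 0.2537 0.0793] yaw -4.030837478987705 [ 0.7078 -2.2165 -6.2366]
```

View pics/s29.png

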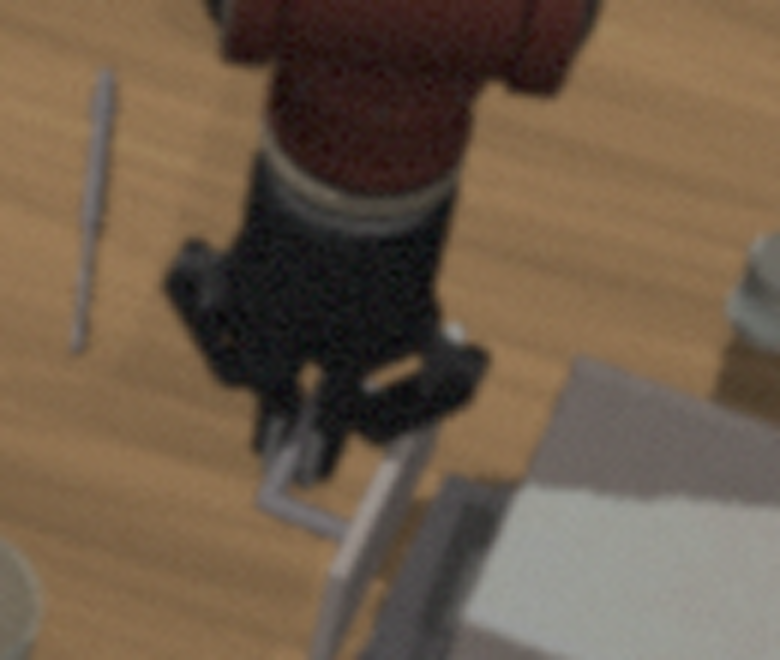

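Request:
servo_tool(deltas=[[[22,0,0,0,0],[22,0,0,0,0],[22,0,0,10,0],[22,0,0,30,0],[22,0,0,45,0]]])

```text
time: 41.12
tool_pos: [0.6312, 0.2529, 0.1273]
tool_rot: [-0.0, 0.999, -0.035, 0.001]
contact_force: [-0.5, 0.8, 0.3]
gripper_width: 0.255
```

Request:
servo_tool(deltas=[[[0,-1,-15,0,0],[0,-2.3,-33,0,0],[0,-2.3,-33,0,0],[0,-2.3,-33,-30,0],[0,-2.3,-33,-42,0]]])

```text
time: 41.75
tool_pos: [0.6262, 0.2193, 0.0795]
tool_rot: [0.0, 0.999, -0.036, -0.002]
contact_force: [-0.4, -0.8, -0.3]
gripper_width: 0.002
```

Request:
servo_tool(deltas=[[[0,0.3,4,0,0],[0,0.7,10,0,0],[0,1.2,17,0,0]]])

```text
time: 42.12
tool_pos: [0.6299, 0.2374, 0.0836]
tool_rot: [-0.0, 0.999, -0.035, 0.001]
contact_force: [-0.6, -0.9, 0.4]
gripper_width: 0.0
```

```bash
python3 - <<'E'
from ov import *
g=grab_frame("scene")
crop("scene",370,200,500,310,6,"s30.png",g)
E
```

```text
42.125 [0.6299 0.2374 0.0836] yaw -4.030129080855683 [-0.5662 -0.851   0.372 ]
```

View pics/s30.png

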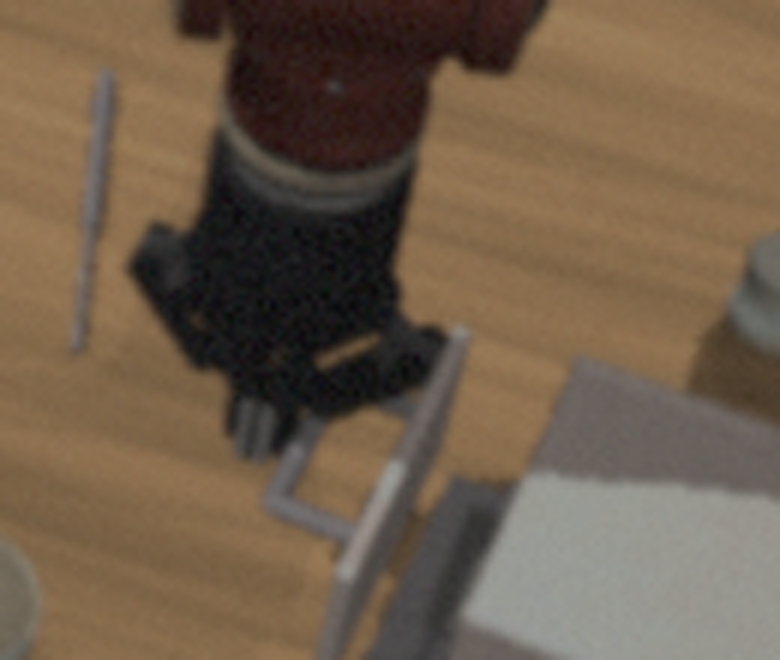

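Request:
servo_tool(deltas=[[[0,0.3,5,0,0],[0,0.8,12,0,0],[0,1.4,20,0,0],[0,2,28,0,0],[0,2.4,34,0,0]]])

```text
time: 42.8
tool_pos: [0.6315, 0.2714, 0.0823]
tool_rot: [0.0, 0.999, -0.035, 0.0]
contact_force: [0.0, -2.2, 1.4]
gripper_width: 0.003
```

Request:
servo_tool(deltas=[[[0,0.2,3,0,0],[0,0.4,6,0,0],[0,0.6,9,0,0],[0,0.6,9,0,0]]])

```text
time: 43.3
tool_pos: [0.6319, 0.2785, 0.0822]
tool_rot: [0.001, 0.999, -0.035, -0.001]
contact_force: [0.4, -5.4, 3.0]
gripper_width: 0.001
```

```bash
python3 - <<'E'
from ov import *
g=grab_frame("scene")
crop("scene",370,200,500,310,6,"s31.png",g)
E
```

```text
43.3 [0.6319 0.2785 0.0822] yaw -4.048972388036288 [ 0.3989 -5.442   2.9947]
```

View pics/s31.png

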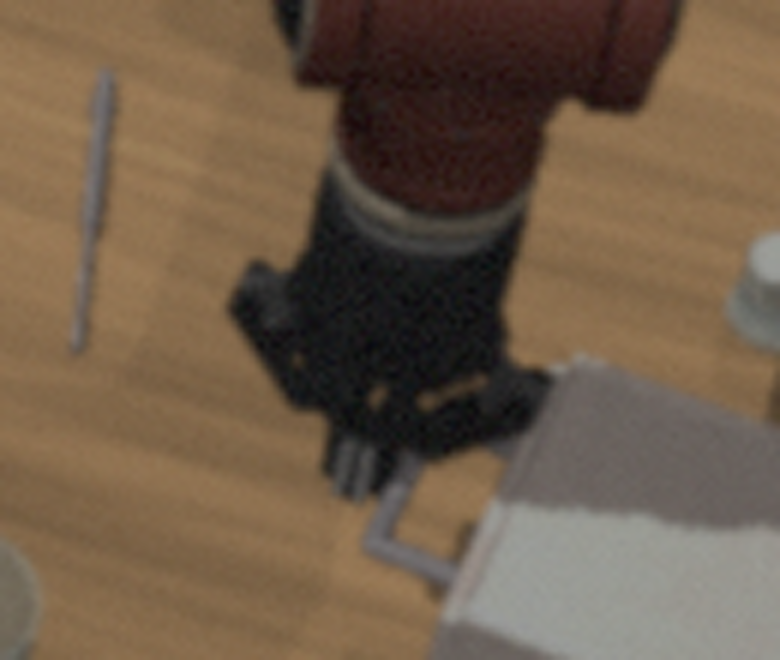

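Request:
servo_tool(deltas=[[[0,0.1,2,0,0],[0,0.2,4,0,0],[0,0.2,4,0,0]]])

```text
time: 43.72
tool_pos: [0.632, 0.279, 0.0822]
tool_rot: [0.005, 0.999, -0.036, -0.001]
contact_force: [-3.8, -16.9, 7.1]
gripper_width: -0.001
```

Request:
servo_tool(deltas=[[[0,-0.5,-8,0,0],[0,-1.5,-20,5,0],[0,-2,-30,40,0],[0,-20,-60,90,0],[0,-60,-110,130,0]]])

```text
time: 44.35
tool_pos: [0.5799, 0.1822, 0.2087]
tool_rot: [-0.001, 0.999, -0.035, 0.002]
contact_force: [0.1, -0.0, 1.1]
gripper_width: 0.002
```

Request:
servo_tool(deltas=[[[0,-50,-30,0,0],[0,-90,-70,0,0],[0,-110,-120,0,0],[0,-120,-170,0,0],[0,-120,-200,0,0]]])

```text
time: 44.98
tool_pos: [0.4583, -0.0191, 0.2057]
tool_rot: [-0.0, 0.999, -0.036, 0.001]
contact_force: [0.1, -0.2, 0.1]
gripper_width: 0.001
```

```bash
python3 - <<'E'
from ov import *
g=grab_frame("scene");f=grab_frame("top")
crop("scene",390,220,550,340,5,"s32.png",g)
crop("top",50,90,250,200,4,"t32.png",f)
cv2.imwrite("pics/t33.png",f[:,:,::-1]);cv2.imwrite("pics/s33.png",g[:,:,::-1])
E
```

```text
44.975 [ 0.4583 -0.0191  0.2057] yaw -4.113172048347309 [ 0.0996 -0.2195  0.0719]
```

View pics/s32.png

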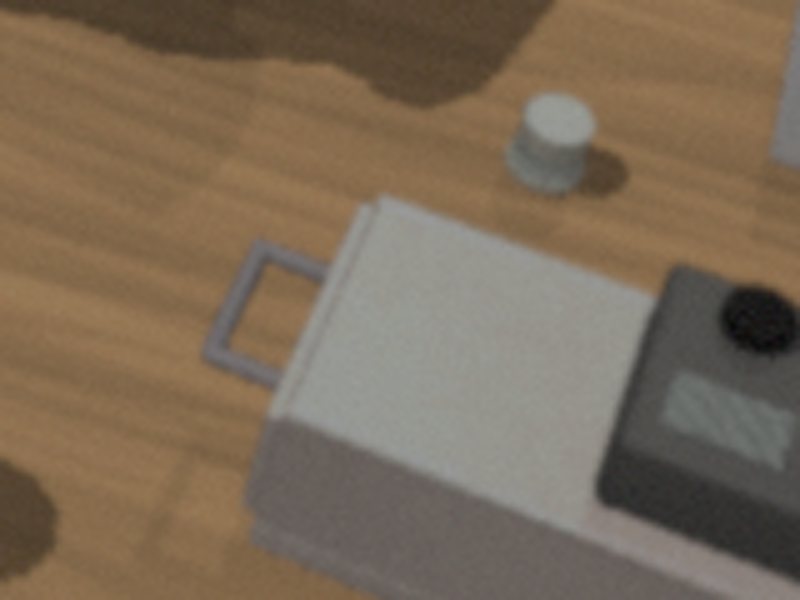

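View pics/t32.png

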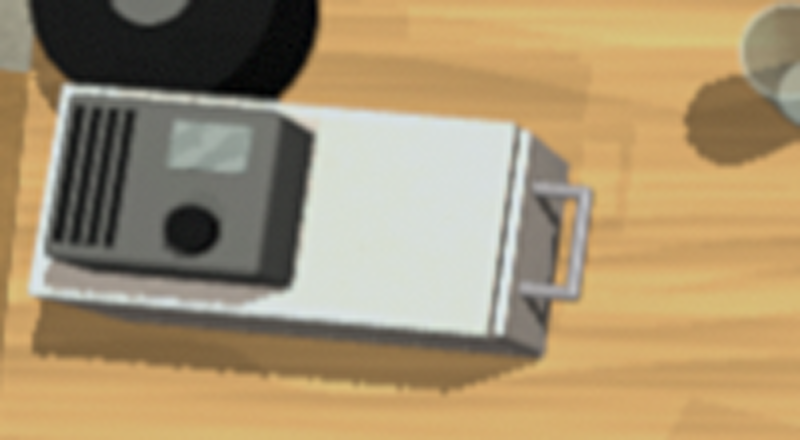

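View pics/s33.png

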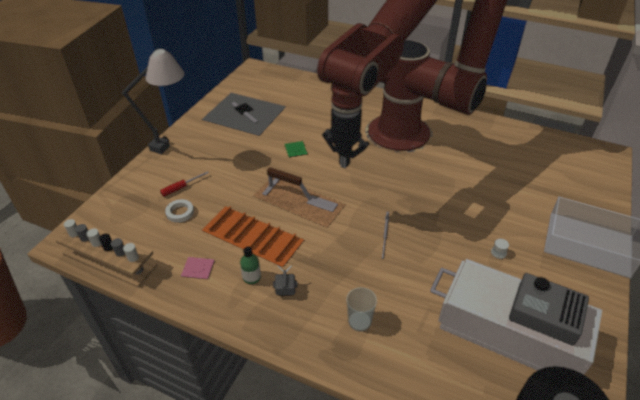

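View pics/t33.png

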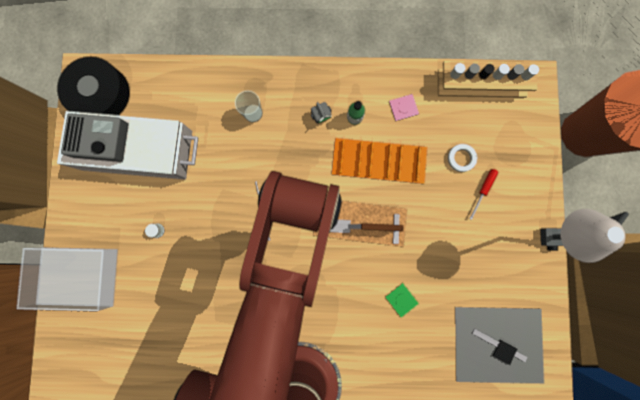

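```bash
python3 - <<'E'
from ov import *
f=cv2.imread("pics/t33.png")[:,:,::-1]
P=back("top",up([(586,188),(573,298)],(50,90),4),.074);print(P,P.mean(0))
P=back("top",up([(683,140),(672,290)],(170,120),5.5),.074);print("out",P.mean(0))
ov("top",f,120,110,220,190,7,"o6.png")
E
python3 - <<'E'
import ov,numpy as np
from h import *
f=cv2.imread("pics/t33.png")[:,:,::-1]
ov.H=np.array([.6155,.028])+.27*ov.cx
ov.ov("top",f,120,110,220,190,7,"o6.png")
E
```

```text
45.075 [ 0.4589 -0.0196  0.2058] yaw -4.258672176182419 [-0.8616 -0.4193  0.0021]
[[0.6731 0.2959 0.074 ]
 [0.5963 0.3004 0.074 ]] [0.6347 0.2981 0.074 ]
out [0.6163 0.0283 0.074 ]
45.075 [ 0.4589 -0.0196  0.2058] yaw -4.258672176182419 [-0.8616 -0.4193  0.0021]
```

View pics/o6.png

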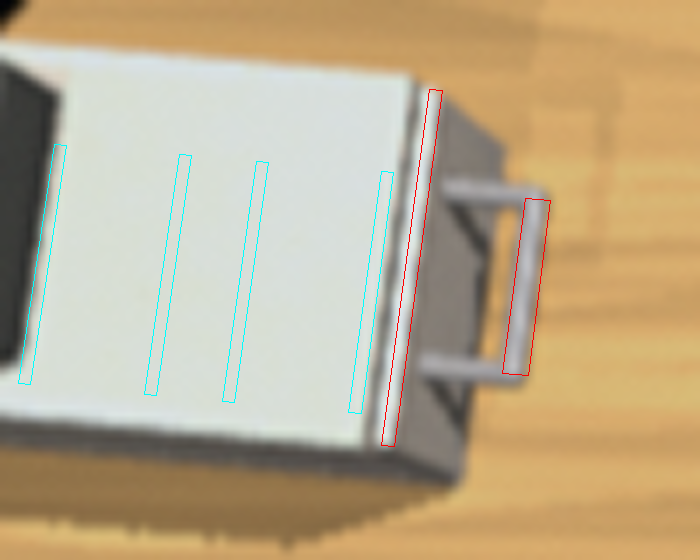

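```bash
python3 - <<'E'
from plant import *
print(state()["time"],job_done())
E
```

```text
the job is handed in; nothing more can be done
45.075 None
```

Both plates are loaded and the job is handed in, at 45 s of the 210 s allowed. No verdict was reported, so what follows rests on my own checks. Only plate0 and plate1 were on the mat; plate2 was absent.

**What I did:**
- **Rack out:** I pulled the rack out until it resisted with 39 N.
- **Plates:** I carried plate1 (disc) to the middle bay and plate0 (bars) to the bay nearest the panel. I used only the spatula, and no contact with a plate showed in the pictures.
- **Spatula:** I set it back on the cork pad where it had stood.
- **Rack home:** I pushed the rack home until it resisted with 17 N. I made the last 45 mm or so with closed fingers against the handle bar, so the gripper would not catch the cabinet.

**Last checks:**
- **Rack:** the handle moved 0.270 m between the out and home pictures, so the rack is home to about 1–2 mm. A thin dark line remains between the panel and the cabinet, which I take to be normal.
- **Plates:** before the push, the pictures showed both lying across both ribs of their bays. They are inside the cabinet now, so I could not look at them again after the push.
- **Spatula and bystanders:** the spatula stands on the pad, and the bystanders look undisturbed. The forearm partly hid the probe in the last top picture, but the scene picture shows it in place.
- **Disagreements:** camera heights and the arm's own readings differed by 2–3 mm. While I first gripped the handle, the wrist read about 14 N upward; I think a finger was resting on the panel's top edge.

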